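Seat, clamp and release the vial shaker

TASK

Load every sample vial from the blue rack into the shaker, one to a nest in any nest, and press down on each so that you feel it sits fully home before the clamp goes over it. Then close the hinged hold-down bar fully over the caps, and last push the mode lever past its stiff detent into the float notch (green mark). Leave the two dropper bottles where they stand.

Things in the scene. Friction and masses are not known exactly. Their poses are not given: they have to be found in the camera images.
- vial_blue_a: glass sample vial with a blue screw cap, 21 mm diameter, 50 mm tall (cap 18 mm diameter, the top 10 mm), 30 g; stands upright in the blue rack, 14 mm deep. Origin: centre of its underside, z up along it. Some of the five vials may be absent.
- vial_blue_b: glass sample vial with a blue screw cap, 21 mm diameter, 50 mm tall (cap 18 mm diameter, the top 10 mm), 30 g; stands upright in the blue rack, 14 mm deep. Origin: centre of its underside, z up along it. Some of the five vials may be absent.
- vial_red_a: glass sample vial with a red screw cap, 21 mm diameter, 50 mm tall (cap 18 mm diameter, the top 10 mm), 30 g; stands upright in the blue rack, 14 mm deep. Origin: centre of its underside, z up along it. Some of the five vials may be absent.
- vial_red_b: glass sample vial with a red screw cap, 21 mm diameter, 50 mm tall (cap 18 mm diameter, the top 10 mm), 30 g; stands upright in the blue rack, 14 mm deep. Origin: centre of its underside, z up along it. Some of the five vials may be absent.
- vial_white: glass sample vial with a white screw cap, 21 mm diameter, 50 mm tall (cap 18 mm diameter, the top 10 mm), 30 g; stands upright in the blue rack, 14 mm deep. Origin: centre of its underside, z up along it. Some of the five vials may be absent.
- shaker: vial shaker fixed to the worktop: white housing 176 x 335 x 30 mm with an aluminium nest block (56 mm in x, 228 mm in y) on it whose top face is 64 mm above the worktop. Origin on the worktop under the middle of the nest block; its x points from the block to the clamp hinge (away from the robot), its y runs along the row of nests, z up. Lever at its -y end.
- nest0 (a point): Nest 0 of a row of five round holes in the nest block, 46 mm apart in y, 23.5 mm wide, 18 mm deep. The point is on the axis where the underside of a fully seated vial lies, 46 mm above the worktop (its cap top is then at 96 mm); axes as the shaker's. Any vial may go in any nest.
- nest1 (a point): Nest 1, as nest 0. Every nest has a rubber seat cushion that may stick up by as much as 9 mm, and a vial put on it then stands proud; pressed with 6 to 8 N it sinks with the vial and stays down. Fully home is a hard stop.
- nest2 (a point): Nest 2, as nests 0 and 1 (same point, cushion and depth).
- nest3 (a point): Nest 3, as nests 0 and 1 (same point, cushion and depth).
- nest4 (a point): Nest 4, as nests 0 and 1 (same point, cushion and depth).
- clamp (a joint): hinge angle of the hold-down bar (rad): 0 closed, level over the vial caps; 2.15 fully open, leaning back away from the vials. Friction holds it where it is left (about 0.2 to 0.3 N m moves it). Fully closed with all vials home it reads under 0.02; a vial that stands proud holds it up.
- clamp_hinge (a point): middle of the clamp's hinge axis, which runs along the shaker's y; fixed to the shaker, 85 mm in +x from the nest row, 105.5 mm above the worktop.
- clamp_bar (a point): middle of the outer face of the clamp's steel cross bar (upper face when closed), 85 mm from the hinge axis; the bar is 236 mm along y, 30 mm wide (70 to 100 mm from the hinge axis), 10 mm thick, with a 4 mm rubber strip on its inner face; two thin arms at its ends carry it to the hinge. z of this point is the outward normal of that face. Push on this face to close it.
- lever (a joint): angle of the mode lever (rad): 0 at the red mark, leaning 0.55 rad to the shaker's -x; it grows as the lever swings to +x. Up to about 0.5 (yellow marks) it moves lightly (under 2 N at the grip) and stays where left; then a detent takes 5 to 6 N up to 0.72; past it the lever drops into the float notch (green mark), 0.92 to the end stop at 1.04.
- lever_tip (a point): centre of the lever's black cross grip, a bar 18 mm thick and 54 mm long along the shaker's y, 100 mm from the lever's pivot.
- lever_hinge (a point): the lever's pivot, axis along the shaker's y, 50 mm above the worktop, 170 mm in the shaker's -y from the middle nest.
- rack: loose blue vial rack left of the shaker, 115 (x) x 172 (y) x 22 mm, 0.5 kg, two rows of three holes 57 mm apart, 24 mm wide, 14 mm deep (hole floor 8 mm above its underside). Origin: centre of its underside.
- dropper_amber: small amber dropper bottle with a black dropper top, 33 mm diameter, 94 mm tall, standing behind the rack, a bystander. Origin: centre of its underside.
- dropper_white: small white dropper bottle with a black dropper top, 33 mm diameter, 94 mm tall, standing behind the rack, a bystander. Origin: centre of its underside.
Not all that is in view belongs to the job. What is shaped like the vial_red_a but orange or turquoise is not meant.

How it is judged:
By the outcome, as a careful person would: the job done as asked, in the order asked, and still so for the second after the job is handed in, with the robot touching nothing.
Of vial_blue_a, vial_blue_b, vial_red_a, vial_red_b, vial_white only 3 to 5 are there at a start; the rules pass over those that are not, and their reading is None.
At some moment in a run one of rack may be knocked a few centimetres aside while the robot is not near it.
It also fails if it takes over 210 s, if anything falls off the work surface, if the arm or the gripper's body presses on something with over 40 N, if the wrist force passes 120 N, or if a joint passes its speed limit or range.

ROBOT

A 6-joint arm with a two-finger parallel gripper is mounted at the origin on a cart in front of the work surface, level with it; the furniture and walls round the work are solid. World frame = base frame: x ahead of the robot, y to its left, z up, the work surface at z = 0. Lengths are in m, angles in rad, forces in N, time in s.
With the tool pointing down it reaches from about 0.325 to 0.75 m from the base axis. Payload 7.6 kg.
Tool frame: the origin (TCP) lies midway between the tips of the shut fingers; the grasp point (between the pads) lies tcp_to_grasp behind it (tcp_to_grasp is the distance from the TCP to the grasp point, in m); z points along the fingers, y is the direction in which the jaws open and shut (so a half turn about z gives the same grasp; the last joint's range is limited). The gripper opens to 85 mm and grips with 20 to 120 N. Pads are 22 mm wide; open, the fingers measure 114 mm over their backs; the gripper's body (76 mm by 85 mm) begins 54 mm behind the grasp point. The pads swing forward as they close: fully open they stand 13 mm farther back than shut.
Start: joints at [1.261, 0.052, 1.401, -0, 1.689, -0.07], TCP at [0.125, 0.51, 0.231] pointing down, gripper open.
Joint ranges: [-2.9, 2.9], [-0.91, 2.17], [0.12, 2.37], [-1.06, 4.2], [0.26, 2.73], [-2.93, 2.93]. Speed limits (rad/s): [2.57, 2.57, 3.01, 3.14, 3.14, 3.14].

INTERFACE

Orientations are given as [roll, pitch, yaw] about the fixed x, y, z axes, in that order (R = Rz(yaw) Ry(pitch) Rx(roll)).
In Python, from station import get_obs, grab_frame, camera_model, job_done, tcp_to_grasp gives the robot as it stands. The module is installed in compiled form; this text tells all that it offers.
- The arm moves only by the shell command python3 -m handwheel 'ROWS' [OPENING]. ROWS is JSON, one flat list of numbers, 6 for each row, row after row: the shift along the world's x, y, z in m, then the turn, a rotation vector about the world's x, y, z in degrees. In form: [dx, dy, dz, ax, ay, az, dx, dy, dz, ax, ay, az, ...]. A call has 1 to 20 rows; each row is the pose to reach, as a shift and turn from the pose measured when the call began; what a row does not reach only later rows make up. A row lasts 1/12 s, in which the tool goes at most 41.7 mm and 7.16 degrees, less where a joint would pass 70% of its speed; a pose out of reach is approached as far as the arm can. A call with a gripper value outside its range is refused whole. OPENING is the finger opening in m, from 0 to 0.0854, set as the call begins (- or left out, the last holds). The fingers move at their own pace and stop on an object; the grip force is fixed at half the most. Time passes only in rows, so rows that repeat a pose let the fingers close. It gives the time, the measured TCP pose, the force and the opening at its end, in the units of the state.
- get_obs(): the state, without advancing time (a new reading comes with each control period).
- grab_frame(name): name is "scene" or "top" or "wrist"; returns the picture (420x560x3 uint8, red, green, blue); there is no depth.
- camera_model(name): a dict with "fx", "fy", "cx", "cy" (pixels), "position" and "attitude" of the camera in the world. Camera axes: x right, y down, z forward; pixel columns grow to the right and rows downward; lengths in m; the calibration is good to about 2 mm. The wrist camera is an equidistant fisheye: a pixel r from the principal point sees the ray r / f radians off the axis. A picture is of the moment at which its call begins: read the wrist's pose just before it. camera_model takes no time and is no camera call; for the wrist camera it gives the pose at the moment of the call.
- job_done(): hands the job in, once; it reports no verdict.
The state is a dict: "t": time; "joints": joint angles; "joint_vel": joint speeds; "tau": joint torques, N m; "eef_pos": TCP position; "tool_rot": TCP orientation; "ft_force": force on the tool from outside, world axes, zero at the start; "moment": the same for the moment, N m; "gripper_width": finger opening in m.
Only numpy, scipy, OpenCV 4.12 (cv2) and the standard library are available. Lean on these libraries where they do the work, as an engineer would, in place of code of your own. Each camera call takes 0.05 s, during which the arm holds its last target.

## Working session

There is one attempt and no reset: what is moved stays moved. The work goes in short steps, Python scripts to look and compute and a shell command to move; the robot and the scene stay as the last step left them, time stands still between calls to the robot, and variables do not carry over. Pictures are saved under pics/ and viewed, and the job is handed in when it is done.

```bash
mkdir -p pics; cat > h.py <<'E'
import numpy as np, cv2
from station import *
def save(name,fn,crop=None,s=1):
    im=grab_frame(name)
    cv2.imwrite('pics/raw_'+fn+'.png',im[:,:,::-1])
    if crop: x0,y0,x1,y1=crop; im=im[y0:y1,x0:x1]
    if s!=1: im=cv2.resize(im,None,fx=s,fy=s,interpolation=cv2.INTER_CUBIC)
    cv2.imwrite('pics/'+fn+'.png',im[:,:,::-1])
E
python3 - <<'E'
from h import *
o=get_obs(); print(o); print(tcp_to_grasp if not callable(tcp_to_grasp) else tcp_to_grasp())
for n in ("scene","top","wrist"):
    print(n,camera_model(n)); save(n,n+'0')
E
```

```text
{'t': 0.0, 'joints': array([ 1.26069609e+00,  5.28414441e-02,  1.40171660e+00,  1.22117831e-06,
        1.68860952e+00, -7.02953162e-02]), 'joint_vel': array([-0.00027932, -0.00079527,  0.00184181, -0.00162517,  0.00076451,
        0.00070174]), 'tau': array([ 2.44691191e-04, -3.81673157e+01, -3.60182548e+01, -1.97726135e-04,
        6.35673234e-03, -3.09152324e-05]), 'eef_pos': array([0.12457758, 0.50969639, 0.23047409]), 'tool_rot': array([-3.14002172e+00, -1.11827444e-04,  2.90178779e+00]), 'ft_force': array([-0.43646929,  0.07673033, -0.09895883]), 'moment': array([-0.03483116,  0.01465129,  0.00607159]), 'gripper_width': 0.08572623835057257}
0.0187
scene {'fx': 498.8028161783112, 'fy': 498.8028161783112, 'cx': 276.17562227089155, 'cy': 209.7185131472128, 'position': array([-0.14360628,  0.88770939,  0.71711501]), 'attitude': array([-2.09600867,  0.00298315, -2.44912014])}
top {'fx': 399.08934163175127, 'fy': 399.08934163175127, 'cx': 285.42966316607834, 'cy': 206.4609778812383, 'position': array([0.46334419, 0.08473558, 1.10434816]), 'attitude': array([-3.07483826,  0.00719067, -1.54586074])}
wrist {'fx': 325.19226210127806, 'fy': 325.19226210127806, 'cx': 279.8859271159867, 'cy': 211.40578879882585, 'position': array([0.04240752, 0.53039038, 0.3729212 ]), 'attitude': array([2.81198672e+00, 1.03204640e-03, 1.33096403e+00])}
```

View pics/top0.png

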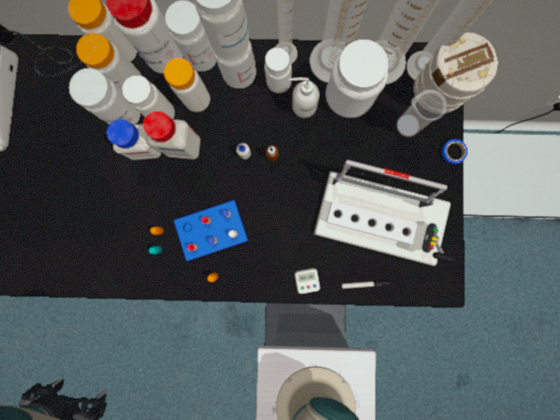

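View pics/scene0.png

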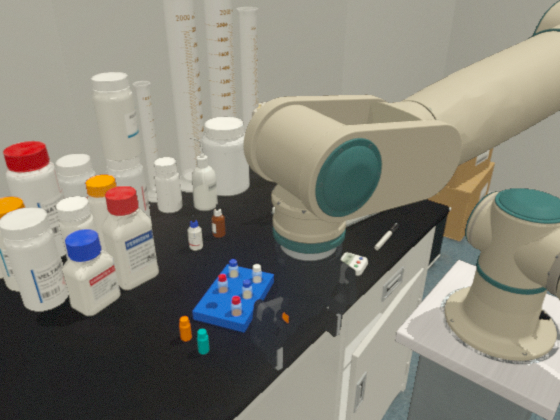

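View pics/wrist0.png

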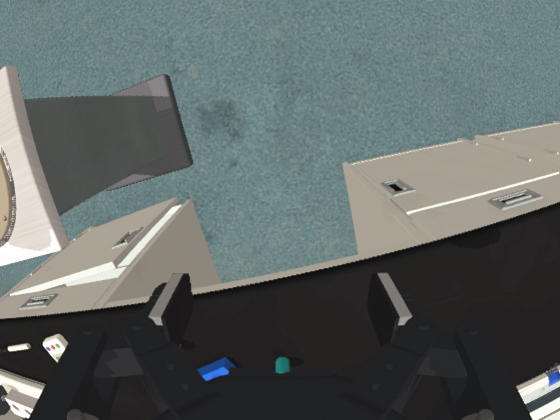

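```bash
python3 - <<'E'
import cv2
im=cv2.imread('pics/raw_top0.png')
cv2.imwrite('pics/c1.png',cv2.resize(im[190:270,135:255],None,fx=6,fy=6,interpolation=cv2.INTER_CUBIC))
cv2.imwrite('pics/c2.png',cv2.resize(im[155:275,305:465],None,fx=5,fy=5,interpolation=cv2.INTER_CUBIC))
E
```

```text
(no output)
```

View pics/c1.png

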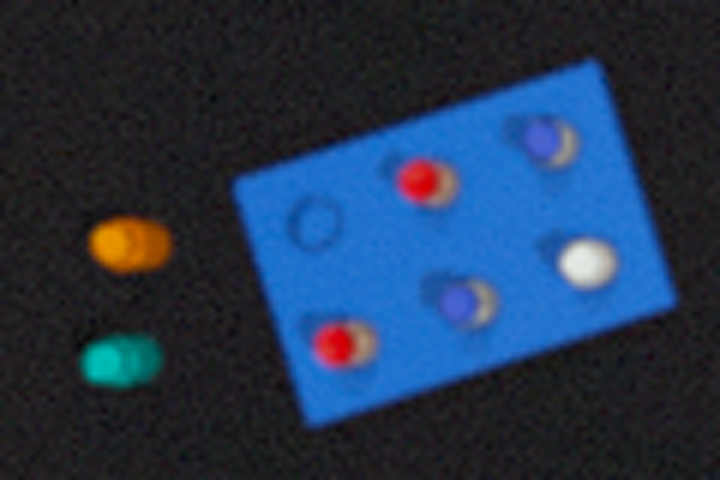

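View pics/c2.png

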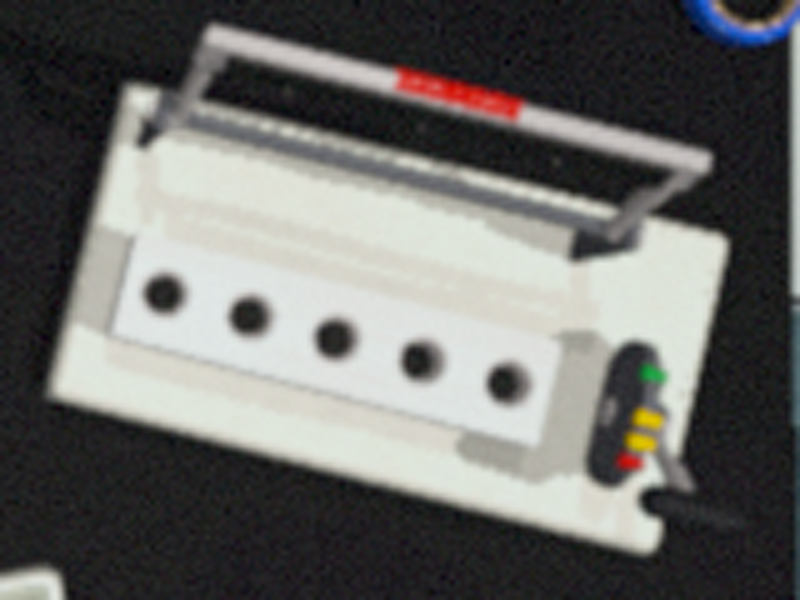

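```bash
cat >> h.py <<'E'
from scipy.spatial.transform import Rotation as R
def px2w(name,u,v,z,cm=None):
    c=cm or camera_model(name); u=np.asarray(u,float); v=np.asarray(v,float)
    Rm=R.from_euler('xyz',c['attitude']).as_matrix()
    a=(u-c['cx'])/c['fx']; b=(v-c['cy'])/c['fy']
    if name=='wrist':
        r=np.hypot(a,b)+1e-12; d=np.array([np.sin(r)*a/r,np.sin(r)*b/r,np.cos(r)])
    else: d=np.array([a,b,np.ones_like(a)])
    w=Rm@d; p=np.asarray(c['position']); s=(z-p[2])/w[2]
    return p+s*w
E
python3 - <<'E'
from h import *
T=lambda l,z,f,ox,oy:np.array([px2w('top',ox+x/f,oy+y/f,z) for x,y in l])
v=T([(338,346),(461,303),(585,262),(420,181),(543,138)],.058,6,135,190)
print(v.round(4)); print(np.linalg.norm(v[1]-v[0]),np.linalg.norm(v[2]-v[1]),np.linalg.norm(v[3]-v[1]),np.linalg.norm(v[4]-v[3]))
print('rack corners',T([(596,60),(236,182),(310,427),(676,302)],.022,6,135,190).round(4))
n=T([(165,293),(250,316),(337,339),(423,361),(509,384)],.064,5,305,155)
print(n.round(4),np.linalg.norm(np.diff(n,axis=0),axis=1))
d=n[4]-n[0];print('yaw',np.degrees(np.arctan2(d[0],-d[1])))
print('lev tip',T([(655,495),(690,515),(740,522)],.13,5,305,155))
print('bar',T([(212,38),(705,162)],.17,5,305,155))
print('droppers',T([(243*1.,148),(272,151)],.09,1,0,0))
E
```

```text
[[0.4191 0.3372 0.058 ]
 [0.4392 0.2843 0.058 ]
 [0.4583 0.2308 0.058 ]
 [0.4919 0.3042 0.058 ]
 [0.512  0.251  0.058 ]]
0.056602787497011454 0.05683702508625319 0.056364109818156226 0.05689656423138573
rack corners [[0.5497 0.2339 0.022 ]
 [0.4903 0.3952 0.022 ]
 [0.3811 0.357  0.022 ]
 [0.4412 0.1941 0.022 ]]
[[ 0.5174 -0.0435  0.064 ]
 [ 0.5065 -0.0879  0.064 ]
 [ 0.4956 -0.1333  0.064 ]
 [ 0.4853 -0.178   0.064 ]
 [ 0.4745 -0.2227  0.064 ]] [0.04573158 0.04663684 0.04591167 0.04593777]
yaw -13.468264485805527
lev tip [[ 0.42188717 -0.27395526  0.13      ]
 [ 0.41268977 -0.29083741  0.13      ]
 [ 0.40993656 -0.31493959  0.13      ]]
bar [[ 0.63296476 -0.05068641  0.17      ]
 [ 0.57966496 -0.28265627  0.17      ]]
droppers [[0.6790864  0.20668804 0.09      ]
 [0.67302621 0.13181302 0.09      ]]
```

```bash
python3 -m handwheel '[0.2945,-0.1725,-0.09,0,0,-45, 0.2945,-0.1725,-0.09,0,0,-45, 0.2945,-0.1725,-0.09,0,0,-45, 0.2945,-0.1725,-0.09,0,0,-45, 0.2945,-0.1725,-0.09,0,0,-45, 0.2945,-0.1725,-0.09,0,0,-45, 0.2945,-0.1725,-0.09,0,0,-89.8, 0.2945,-0.1725,-0.09,0,0,-89.8, 0.2945,-0.1725,-0.09,0,0,-89.8, 0.2945,-0.1725,-0.09,0,0,-89.8, 0.2945,-0.1725,-0.09,0,0,-89.8, 0.2945,-0.1725,-0.09,0,0,-89.8, 0.2945,-0.1725,-0.09,0,0,-89.8, 0.2945,-0.1725,-0.09,0,0,-89.8, 0.2945,-0.1725,-0.09,0,0,-89.8, 0.2945,-0.1725,-0.09,0,0,-89.8]' 0.045
python3 - <<'E'
from h import *
print(camera_model('wrist'))
save('wrist','w1'); save('top','t1')
print(get_obs()['eef_pos'],get_obs()['tool_rot'])
E
```

```text
t: 1.48
eef_pos: [0.419, 0.3372, 0.1405]
tool_rot: [-3.14, 0.0, 1.337]
ft_force: [-0.2, -0.0, -1.0]
gripper_width: 0.0453
{'fx': 325.19226210127806, 'fy': 325.19226210127806, 'cx': 279.8859271159867, 'cy': 211.40578879882585, 'position': array([0.43779103, 0.41931892, 0.28285993]), 'attitude': array([ 2.81085494e+00,  2.62619753e-03, -2.34048350e-01])}
[0.41902723 0.33728902 0.14062267] [-3.14038069e+00  1.53687254e-05  1.33598125e+00]
```

View pics/w1.png

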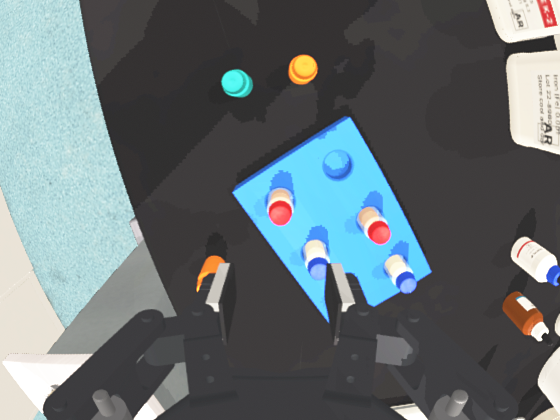

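View pics/t1.png

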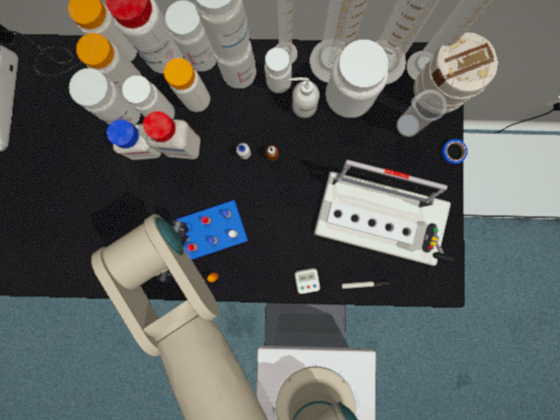

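```bash
python3 - <<'E'
from h import *
im=cv2.imread('pics/raw_w1.png')
cv2.imwrite('pics/c3.png',cv2.resize(im[180:300,250:420],None,fx=4.5,fy=4.5,interpolation=cv2.INTER_CUBIC))
for u,v in [(280,213),(317,269),(379,232),(406,283)]: print(px2w('wrist',u,v,.058).round(4))
E
```

```text
[0.4191 0.3431 0.058 ]
[0.4367 0.2907 0.058 ]
[0.4899 0.3103 0.058 ]
[0.5089 0.2567 0.058 ]
```

View pics/c3.png

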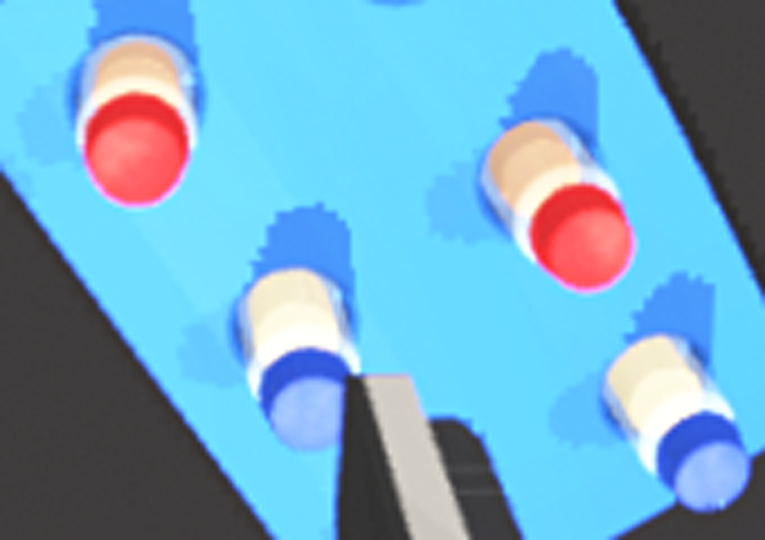

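```bash
python3 - <<'E'
from h import *
for u,v in [(280.7,215.1),(318.9,271.6),(380,234),(408.2,285.1)]: print(px2w('wrist',u,v,.058).round(4))
c=camera_model('wrist'); print(c)
# predict grasp point / fingertips
Rm=R.from_euler('xyz',c['attitude']).as_matrix()
def proj(p):
    d=Rm.T@(np.array(p)-c['position']); th=np.arctan2(np.hypot(d[0],d[1]),d[2]); r=c['fx']*th; h=np.hypot(d[0],d[1]); return c['cx']+r*d[0]/h,c['cy']+r*d[1]/h
o=get_obs(); Rt=R.from_euler('xyz',o['tool_rot']).as_matrix()
for s in (-1,1):
  for x in (-.011,.011): print(proj(o['eef_pos']+Rt@[x,s*.0225,-.004]))
E
```

```text
[0.4193 0.3414 0.058 ]
[0.4377 0.288  0.058 ]
[0.4905 0.3084 0.058 ]
[0.5108 0.2539 0.058 ]
{'fx': 325.19226210127806, 'fy': 325.19226210127806, 'cx': 279.8859271159867, 'cy': 211.40578879882585, 'position': array([0.43786129, 0.41932592, 0.28296497]), 'attitude': array([ 2.81099012e+00,  2.50392304e-03, -2.34828076e-01])}
(np.float64(238.20219243611052), np.float64(299.3405474438588))
(np.float64(235.56591016082356), np.float64(261.7609377584277))
(np.float64(325.90526730982265), np.float64(299.29835202268987))
(np.float64(328.80796113146806), np.float64(261.74754381776404))
```

```bash
python3 -m handwheel '[0,0.0013,-0.04,0,0,0, 0,0.0013,-0.08,0,0,0, 0,0.0013,-0.1085,0,0,0, 0,0.0013,-0.1085,0,0,0, 0,0.0013,-0.1085,0,0,0]'
python3 -m handwheel '[0,0,0,0,0,0, 0,0,0,0,0,0, 0,0,0,0,0,0, 0,0,0,0,0,0, 0,0,0,0,0,0, 0,0,0,0,0,0]' 0.01
python3 - <<'E'
from h import *
save('wrist','w2')
E
```

```text
t: 2.0
eef_pos: [0.4183, 0.3381, 0.0314]
tool_rot: [-3.138, 0.002, 1.337]
ft_force: [-0.4, -0.6, -0.4]
gripper_width: 0.045
t: 2.5
eef_pos: [0.4197, 0.3392, 0.0343]
tool_rot: [-3.142, -0.001, 1.337]
ft_force: [-0.4, -0.4, 6.7]
gripper_width: 0.0185
```

View pics/w2.png

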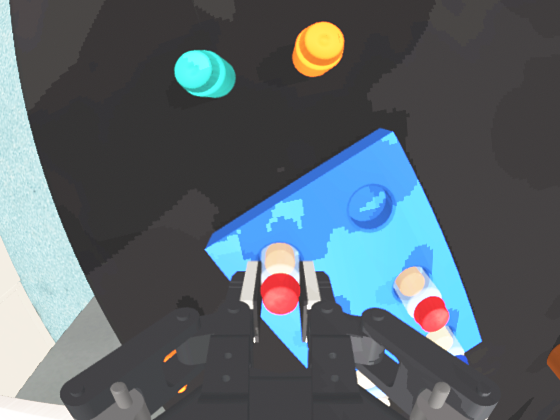

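```bash
python3 - <<'E'
from h import *
im=cv2.imread('pics/raw_w2.png')
cv2.imwrite('pics/c4.png',cv2.resize(im[220:360,200:360],None,fx=5,fy=4.2,interpolation=cv2.INTER_CUBIC))
save('scene','s2',(180,200,380,350),4)
E
```

```text
(no output)
```

View pics/c4.png

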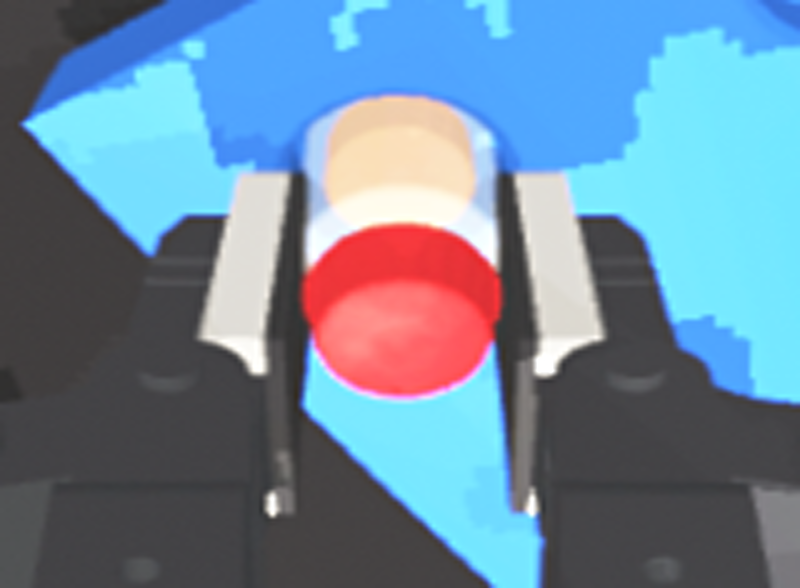

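View pics/s2.png

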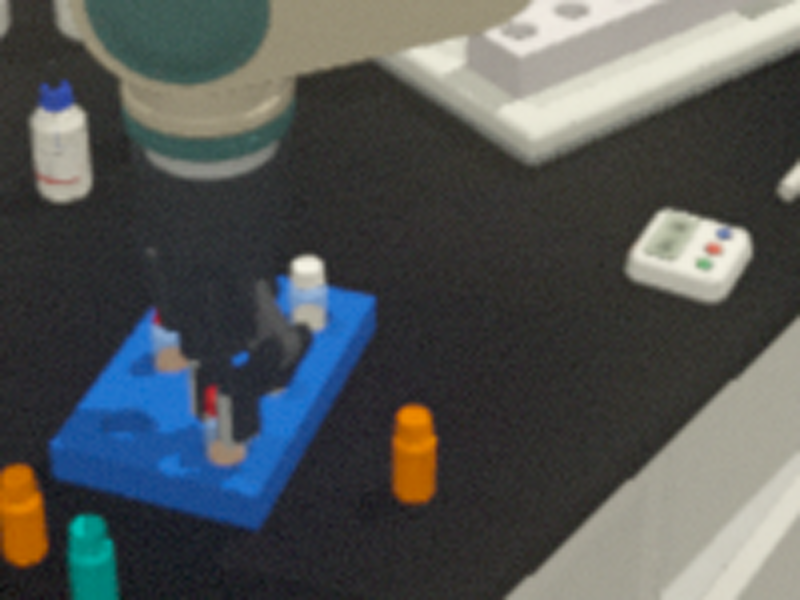

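```bash
python3 -m handwheel '[0,0,0.04,0,0,0, 0,0,0.075,0,0,0, 0,0,0.106,0,0,0, 0.0098,-0.038,0.106,0,0,0, 0.0977,-0.3827,0.106,0,0,0, 0.0977,-0.3827,0.106,0,0,0, 0.0977,-0.3827,0.106,0,0,0, 0.0977,-0.3827,0.106,0,0,0, 0.0977,-0.3827,0.106,0,0,0, 0.0977,-0.3827,0.106,0,0,0, 0.0977,-0.3827,0.106,0,0,0, 0.0977,-0.3827,0.106,0,0,0, 0.0977,-0.3827,0.106,0,0,0, 0.0977,-0.3827,0.106,0,0,0, 0.0977,-0.3827,0.106,0,0,0, 0.0977,-0.3827,0.106,0,0,0, 0.0977,-0.3827,0.106,0,0,0]'
python3 - <<'E'
from h import *
save('wrist','w3')
E
```

```text
t: 4.02
eef_pos: [0.5174, -0.0424, 0.1409]
tool_rot: [3.141, -0.002, 1.338]
ft_force: [0.0, -0.1, -0.4]
gripper_width: 0.0185
```

View pics/w3.png

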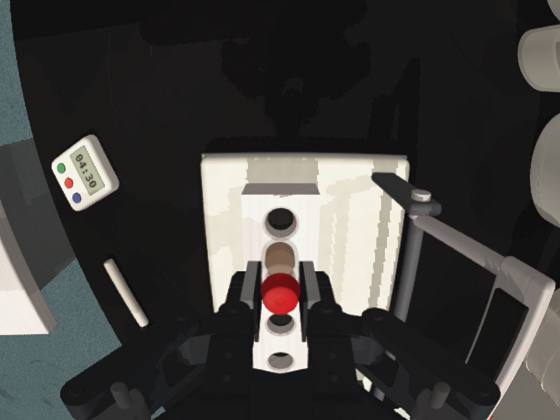

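```bash
python3 - <<'E'
from h import *
im=cv2.imread('pics/raw_w3.png')
cv2.imwrite('pics/c5.png',cv2.resize(im[170:380,200:360],None,fx=4.9,fy=2.85,interpolation=cv2.INTER_CUBIC))
cv2.imwrite('pics/c5.png',cv2.resize(im[190:340,220:340],None,fx=4,fy=4,interpolation=cv2.INTER_CUBIC))
E
```

```text
(no output)
```

View pics/c5.png

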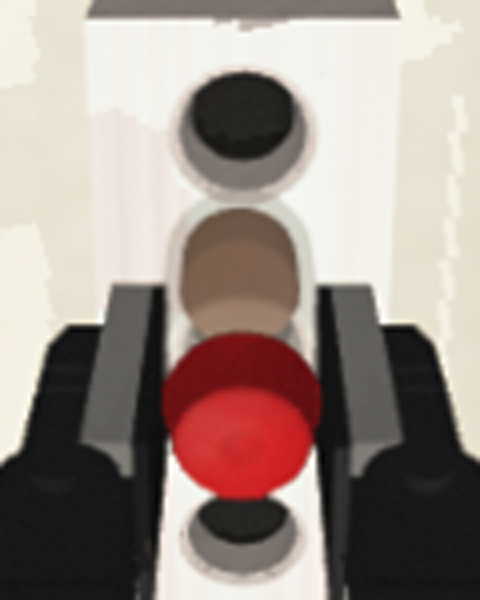

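```bash
cat >> h.py <<'E'
def proj(p,c=None):
    c=c or camera_model('wrist'); Rm=R.from_euler('xyz',c['attitude']).as_matrix()
    d=Rm.T@(np.array(p)-c['position']); h=np.hypot(d[0],d[1]); r=c['fx']*np.arctan2(h,d[2]); return np.array([c['cx']+r*d[0]/h,c['cy']+r*d[1]/h])
E
python3 - <<'E'
from h import *
print(px2w('wrist',280.8,223.7,.064))
n0=np.array([.5174,-.0435,.064]); d=np.array([-.0107,-.0448,0])
for i in range(5): print(i,proj(n0+d*i))
o=get_obs();print(o['eef_pos'])
for dz in (-.0263,0,.0237): print('vial',proj(o['eef_pos']+[0,0,dz]))
E
```

```text
[ 0.51684702 -0.04251841  0.064     ]
0 [281.85567031 224.76891747]
1 [281.58159508 279.69448822]
2 [281.32325193 325.4518156 ]
3 [281.09173254 362.76984161]
4 [280.88966991 393.04042417]
[ 0.51743068 -0.04234935  0.14076641]
vial [281.88320909 254.47689171]
vial [282.13583328 277.51722787]
vial [282.42445022 304.43500166]
```

```bash
python3 -m handwheel '[0,0.0005,-0.03,0,0,0, 0,0.0005,-0.045,0,0,0, 0,0.0005,-0.049,0,0,0, 0,0.0005,-0.052,0,0,0, 0,0.0005,-0.055,0,0,0, 0,0.0005,-0.057,0,0,0, 0,0.0005,-0.057,0,0,0]'
python3 - <<'E'
from h import *
save('wrist','w4',(200,190,360,340),5)
E
```

```text
t: 4.65
eef_pos: [0.5174, -0.0414, 0.0893]
tool_rot: [3.14, -0.001, 1.34]
ft_force: [-19.1, -0.2, 33.0]
gripper_width: 0.0182
```

View pics/w4.png

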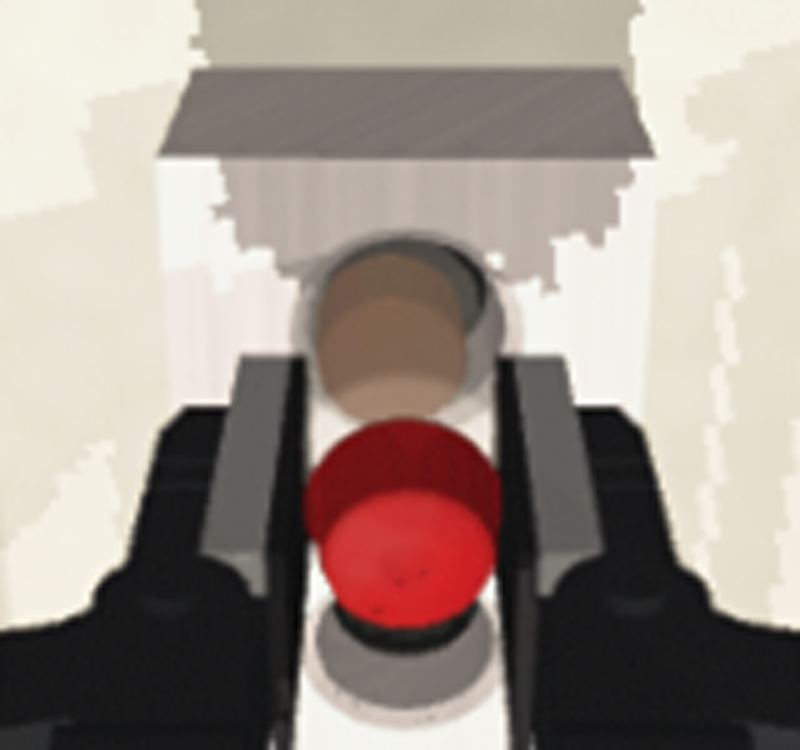

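```bash
python3 -m handwheel '[0,0,0.003,0,0,0, 0,0,0.006,0,0,0, 0,0,0.006,0,0,0]'
python3 - <<'E'
from h import *
save('wrist','w5',(200,190,360,340),5)
E
```

```text
t: 4.95
eef_pos: [0.5181, -0.0409, 0.0967]
tool_rot: [3.138, -0.001, 1.341]
ft_force: [-0.3, -0.1, -0.5]
gripper_width: 0.0187
```

View pics/w5.png

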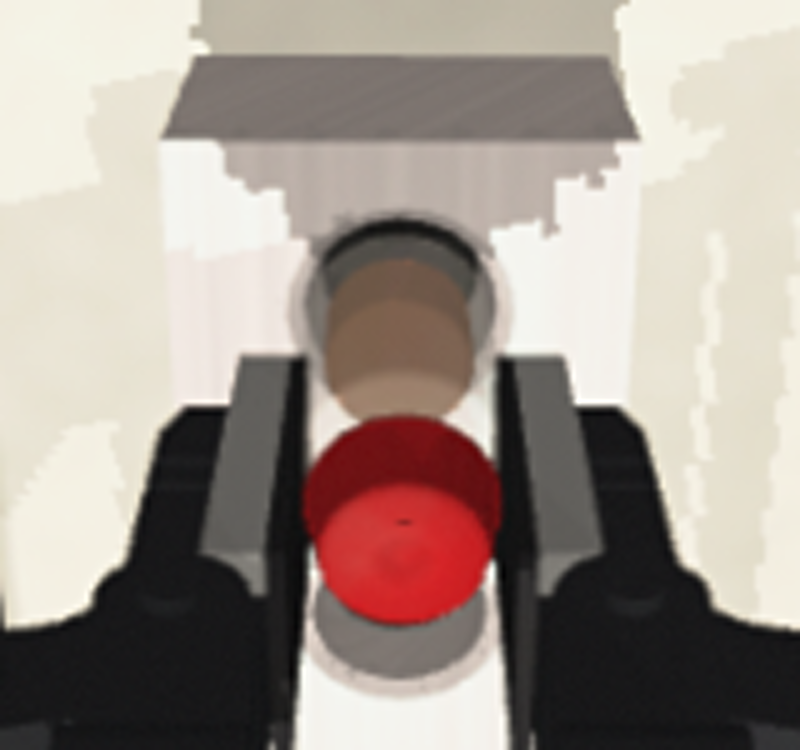

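```bash
cat >> h.py <<'E'
def overlay(fn,out,circles,crop,s,c=None):
    im=cv2.imread('pics/raw_'+fn+'.png'); x0,y0,x1,y1=crop
    im=cv2.resize(im[y0:y1,x0:x1],None,fx=s,fy=s,interpolation=cv2.INTER_CUBIC)
    for (p,r,col) in circles:
        a=np.linspace(0,2*np.pi,80)
        pts=np.array([proj(np.array(p)+[r*np.cos(t),r*np.sin(t),0],c) for t in a])
        pts=((pts+.5-[x0,y0])*s-.5)
        cv2.polylines(im,[np.round(pts*8).astype(np.int32)],True,col,1,cv2.LINE_AA,3)
    cv2.imwrite('pics/'+out+'.png',im)
E
python3 - <<'E'
from h import *
e=get_obs()['eef_pos']; print(e)
overlay('w5','o5',[([.5174,-.0435,.064],.01175,(0,255,0)),([.5174-.0107,-.0435-.0448,.064],.01175,(0,255,0)),(e-[0,0,.0263],.0105,(255,0,255)),(e+[0,0,.0237],.009,(255,255,0))],(200,190,360,340),5)
E
```

```text
[ 0.51773527 -0.04103232  0.09580663]
```

View pics/o5.png

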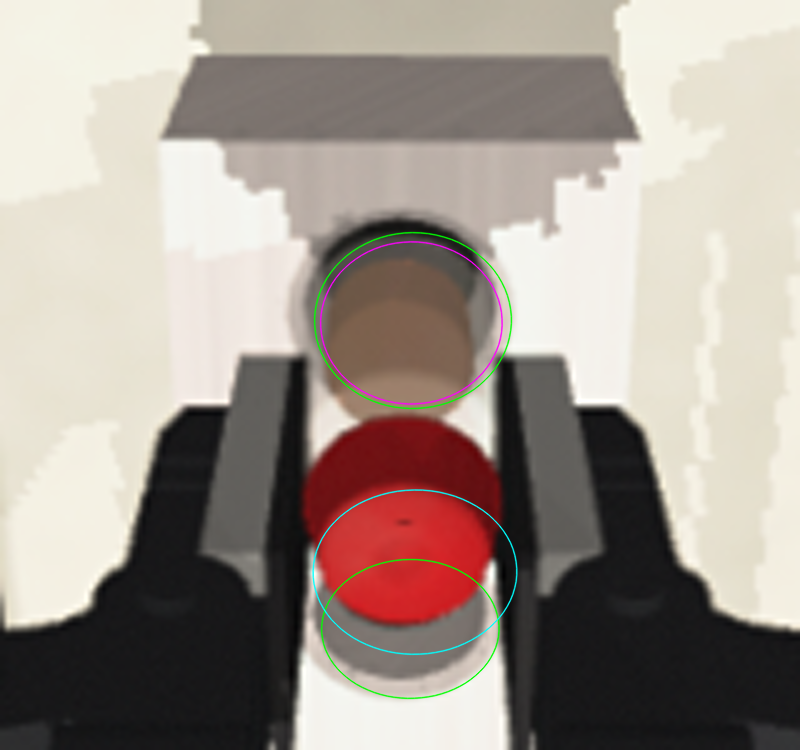

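```bash
python3 - <<'E'
from h import *
o=get_obs(); e=o['eef_pos']; Rt=R.from_euler('xyz',o['tool_rot']).as_matrix()
for z in (0.004,0,-.005,-.01,-.015,-.02,-.03,-.037):
    a=[(proj(e+Rt@[.011,s*.00925,z])-[200,190])*5 for s in (1,-1)]
    print(z,np.round(a[0]),np.round(a[1]), np.round((proj(e+Rt@[0,0.009,z])-[200,190])*5),np.round((proj(e+Rt@[0,-0.009,z])-[200,190])*5))
E
```

```text
0.004 [503. 323.] [319. 323.] [497. 418.] [323. 418.]
0 [505. 341.] [317. 341.] [500. 437.] [322. 437.]
-0.005 [508. 365.] [314. 365.] [502. 463.] [319. 463.]
-0.01 [511. 390.] [312. 390.] [505. 490.] [317. 490.]
-0.015 [515. 417.] [309. 417.] [508. 519.] [315. 519.]
-0.02 [518. 445.] [306. 445.] [511. 549.] [312. 549.]
-0.03 [526. 507.] [300. 508.] [518. 614.] [306. 614.]
-0.037 [532. 556.] [295. 556.] [523. 665.] [302. 665.]
```

```bash
python3 - <<'E'
from h import *
save('scene','s5',(240,120,480,300),3.3); save('top','t5',(300,150,460,270),5)
E
```

```text
(no output)
```

View pics/s5.png

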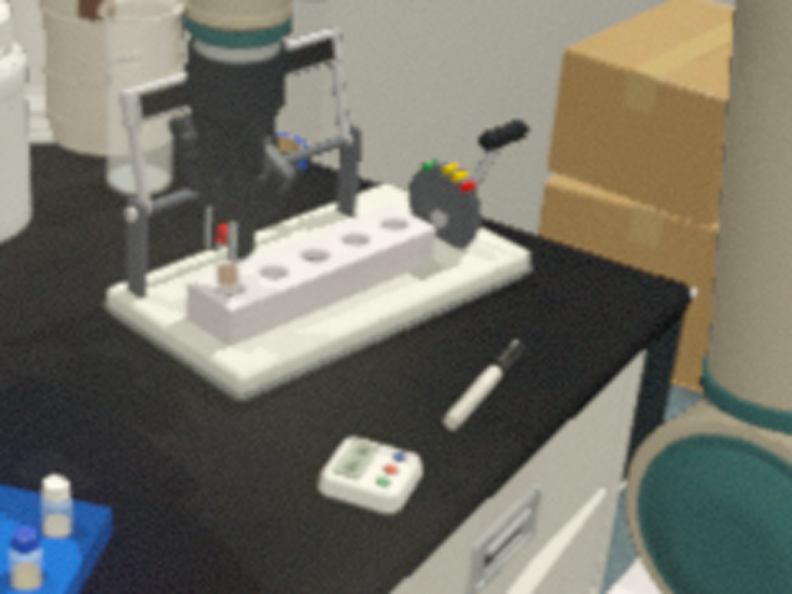

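View pics/t5.png

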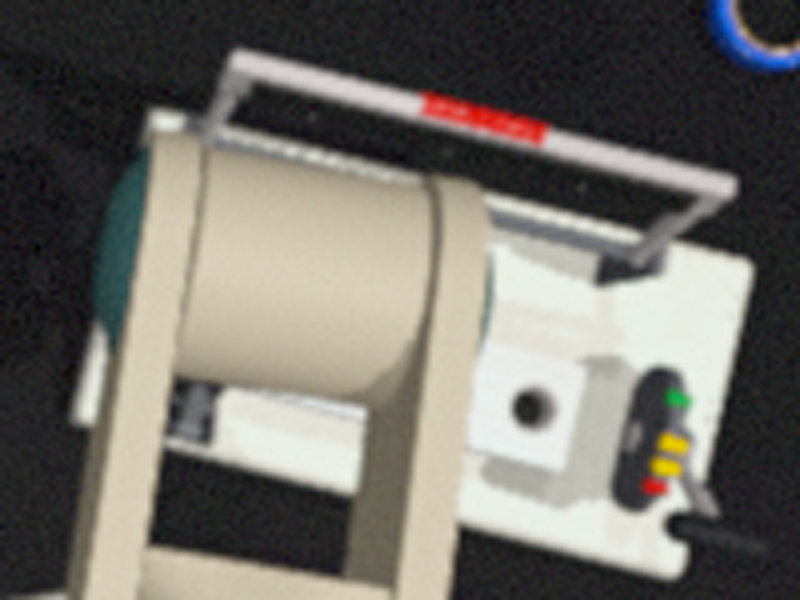

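```bash
python3 - <<'E'
from h import *
for u,v in [(274,272),(316,255),(356,239),(395,224)]: print(px2w('scene',240+(u+.5)/3.3-.5,120+(v+.5)/3.3-.5,.064).round(4))
im=cv2.imread('pics/raw_scene0.png')
cv2.imwrite('pics/c6.png',cv2.resize(im[255:330,190:280],None,fx=8,fy=8,interpolation=cv2.INTER_CUBIC))
im=cv2.imread('pics/raw_s5.png')
cv2.imwrite('pics/c7.png',cv2.resize(im[165:230,285:375],None,fx=8,fy=8,interpolation=cv2.INTER_CUBIC))
E
```

```text
[ 0.5072 -0.089   0.064 ]
[ 0.4969 -0.1347  0.064 ]
[ 0.4866 -0.1795  0.064 ]
[ 0.4756 -0.2238  0.064 ]
```

View pics/c6.png

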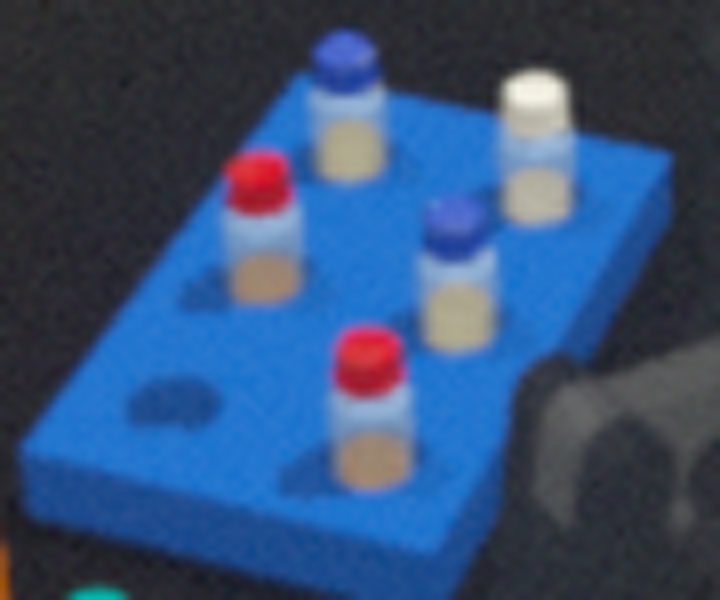

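View pics/c7.png

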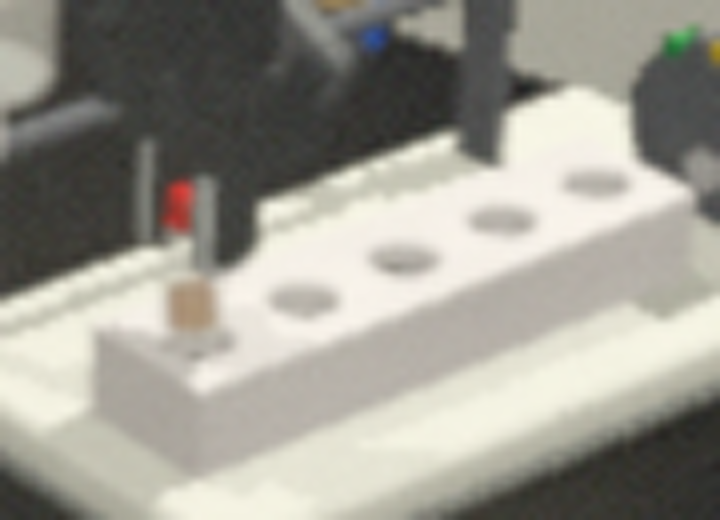

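```bash
python3 -m handwheel '[-0.0003,-0.0014,-0.0,0,0,0, -0.0003,-0.0014,-0.004,0,0,0, -0.0003,-0.0014,-0.007,0,0,0, -0.0003,-0.0014,-0.0085,0,0,0, -0.0003,-0.0014,-0.0085,0,0,0]'

```

```text
t: 5.52
eef_pos: [0.5169, -0.0428, 0.0857]
tool_rot: [3.141, -0.0, 1.34]
ft_force: [1.8, -0.8, -2.6]
gripper_width: 0.0185
```

```bash
python3 -m handwheel '[0,0,-0.003,0,0,0, 0,0,-0.006,0,0,0, 0,0,-0.009,0,0,0, 0,0,-0.009,0,0,0]'

```

```text
t: 5.85
eef_pos: [0.5169, -0.0429, 0.0764]
tool_rot: [3.141, -0.0, 1.34]
ft_force: [1.9, -1.5, -0.9]
gripper_width: 0.0181
```

```bash
python3 -m handwheel '[0,0,-0.002,0,0,0, 0,0,-0.004,0,0,0, 0,0,-0.006,0,0,0, 0,0,-0.006,0,0,0]'

```

```text
t: 6.18
eef_pos: [0.5172, -0.0429, 0.0722]
tool_rot: [3.14, -0.0, 1.34]
ft_force: [-5.0, -1.2, 12.4]
gripper_width: 0.0184
```

```bash
python3 -m handwheel '[0,0,-0.002,0,0,0, 0,0,-0.0025,0,0,0, 0,0,-0.0025,0,0,0]'

```

```text
t: 6.43
eef_pos: [0.5173, -0.0429, 0.0722]
tool_rot: [3.14, -0.0, 1.34]
ft_force: [-7.8, -0.2, 19.3]
gripper_width: 0.0182
```

```bash
python3 -m handwheel '[0,0,0,0,0,0, 0,0,0,0,0,0, 0,0,0.0,0,0,0, 0,0,0.03,0,0,0, 0,0,0.06,0,0,0, 0,0,0.068,0,0,0, 0,0,0.068,0,0,0]' 0.045
python3 - <<'E'
from h import *
print(get_obs()['eef_pos']);save('wrist','w6',(180,170,380,340),4)
E
```

```text
t: 7.02
eef_pos: [0.5186, -0.043, 0.1427]
tool_rot: [3.135, -0.001, 1.341]
ft_force: [0.6, 0.2, 0.3]
gripper_width: 0.0451
[ 0.5186331  -0.04299975  0.14267229]
```

View pics/w6.png

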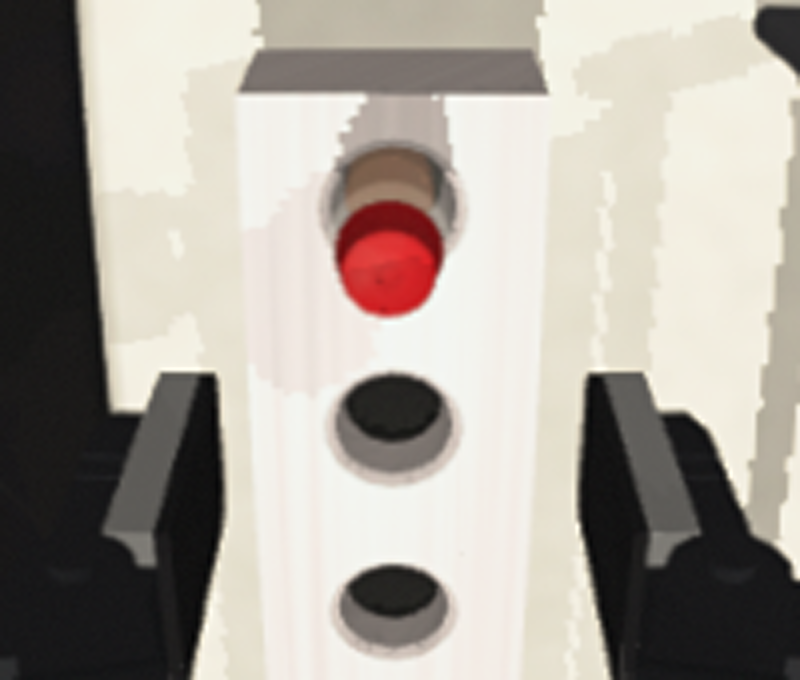

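```bash
python3 - <<'E'
from h import *
save('top','t6',(135,190,255,270),6)
E
```

```text
(no output)
```

View pics/t6.png

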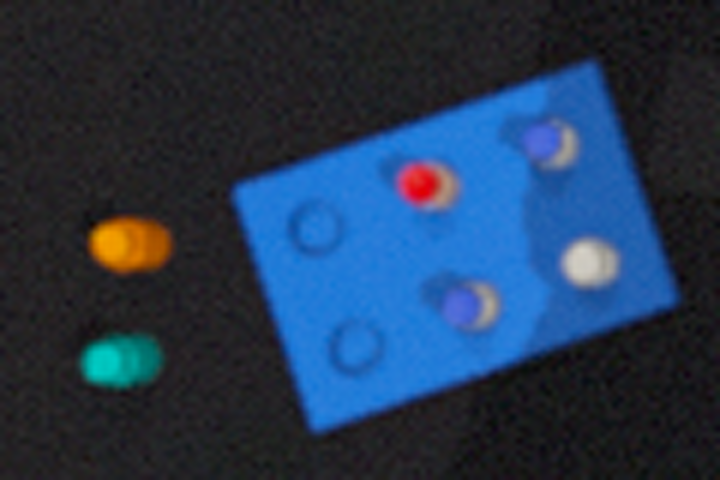

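```bash
python3 - <<'E'
from h import *
for n,x,y in [('blue1',463,306),('white',586,262),('red2',420,184),('blue2',545,142)]: print(n,(px2w('top',135+x/6,190+y/6,.058)+[0.0003,.002,0]-get_obs()['eef_pos']).round(4),(px2w('top',135+x/6,190+y/6,.058)+[0.0003,.002,0]).round(4))
E
```

```text
blue1 [-0.0787  0.3281 -0.081 ] [0.4382 0.2854 0.058 ]
white [-0.0582  0.2751 -0.081 ] [0.4586 0.2323 0.058 ]
red2 [-0.026  0.349 -0.081] [0.4909 0.3062 0.058 ]
blue2 [-0.0063  0.2949 -0.081 ] [0.5106 0.2521 0.058 ]
```

```bash
python3 -m handwheel '[-0.0787,0.3281,0,0,0,0, -0.0787,0.3281,0,0,0,0, -0.0787,0.3281,0,0,0,0, -0.0787,0.3281,0,0,0,0, -0.0787,0.3281,0,0,0,0, -0.0787,0.3281,0,0,0,0, -0.0787,0.3281,0,0,0,0, -0.0787,0.3281,0,0,0,0, -0.0787,0.3281,0,0,0,0, -0.0787,0.3281,-0.02,0,0,0, -0.0787,0.3281,-0.04,0,0,0, -0.0787,0.3281,-0.04,0,0,0]' 0.045
python3 - <<'E'
from h import *
print(get_obs()['eef_pos']);save('wrist','w7',(180,190,380,340),4)
E
```

```text
t: 8.12
eef_pos: [0.4351, 0.2839, 0.0927]
tool_rot: [-3.134, 0.007, 1.341]
ft_force: [-0.7, -0.6, -0.7]
gripper_width: 0.0451
[0.43509865 0.28387395 0.09268851]
```

View pics/w7.png

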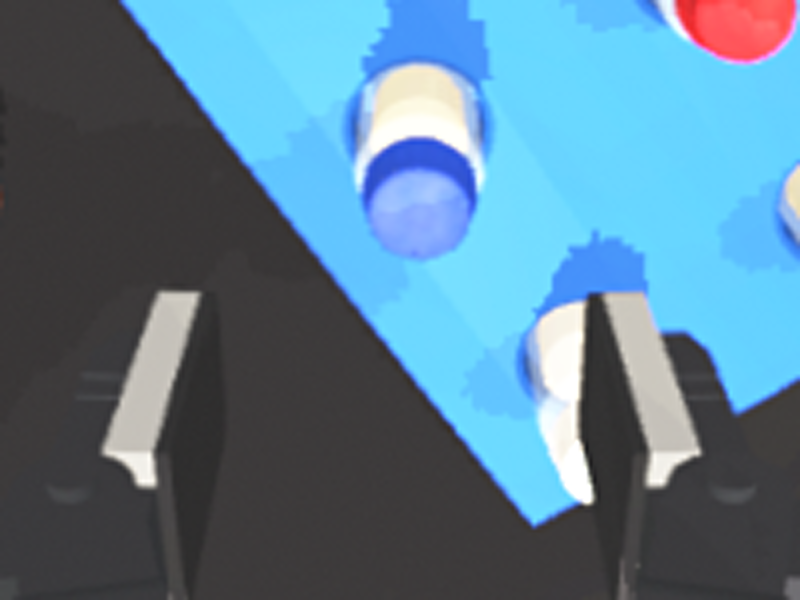

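```bash
python3 -c "
from h import *
o=get_obs();print(o['eef_pos'],o['tool_rot'],o['joint_vel'])"
python3 -m handwheel '[0.002,0.001,0,0,0,0, 0.002,0.001,0,0,0,0]'
python3 -c "
from h import *
o=get_obs();print(o['eef_pos'],o['tool_rot'],o['joint_vel'])"
```

```text
[0.43609043 0.28412169 0.0950901 ] [-3.13589593  0.00512575  1.34069547] [-0.00609275 -0.03906068 -0.05910236  0.00074853  0.02119079  0.00127601]
t: 8.33
eef_pos: [0.4383, 0.2849, 0.0951]
tool_rot: [-3.135, 0.006, 1.34]
ft_force: [-0.0, -0.6, -0.3]
gripper_width: 0.0452
[0.43831488 0.28485684 0.09508311] [-3.13545262  0.00553464  1.34009955] [ 0.00119494 -0.01541407 -0.00701803 -0.00032    -0.00256879  0.00012166]
```

```bash
cat >> h.py <<'E'
def st(target=None,yaw=1.337):
    o=get_obs(); Rt=R.from_euler('xyz',o['tool_rot']); Rd=R.from_euler('xyz',[np.pi,0,yaw])
    c=np.degrees((Rd*Rt.inv()).as_rotvec()).round(2)
    print('pos',o['eef_pos'].round(4),'F',o['ft_force'].round(1),'w',round(o['gripper_width'],4),'t',o['t'],'corr',c)
    if target is not None: print('delta',(np.array(target)-o['eef_pos']).round(4))
E
python3 -m handwheel '[0,0.0005,-0.02,0.2,-0.4,-0.15, 0,0.0005,-0.045,0.2,-0.4,-0.15, 0,0.0005,-0.0636,0.2,-0.4,-0.15, 0,0.0005,-0.0636,0.2,-0.4,-0.15, 0,0.0005,-0.0636,0.2,-0.4,-0.15]'
python3 -m handwheel '[0,0,0,0,0,0, 0,0,0,0,0,0, 0,0,0,0,0,0, 0,0,0,0,0,0, 0,0,0,0,0,0, 0,0,0,0,0,0]' 0.01
python3 -c "
from h import *
st([.4382,.2854,.13])"
```

```text
t: 8.75
eef_pos: [0.4384, 0.2852, 0.0318]
tool_rot: [-3.141, 0.001, 1.337]
ft_force: [0.1, 0.6, 0.3]
gripper_width: 0.0449
t: 9.25
eef_pos: [0.4396, 0.2858, 0.034]
tool_rot: [3.14, -0.002, 1.337]
ft_force: [-1.4, -0.1, 7.1]
gripper_width: 0.0185
pos [0.4396 0.2858 0.034 ] F [-1.4 -0.1  7.1] w 0.0185 t 9.25 corr [-0.06  0.13 -0.01]
delta [-0.0014 -0.0004  0.096 ]
```

```bash
python3 -m handwheel '[0,0,0.035,0,0,0, 0,0,0.07,0,0,0, 0,0,0.1,0,0,0, 0.0667,-0.3735,0.1,0,0,0, 0.0667,-0.3735,0.1,0,0,0, 0.0667,-0.3735,0.1,0,0,0, 0.0667,-0.3735,0.1,0,0,0, 0.0667,-0.3735,0.1,0,0,0, 0.0667,-0.3735,0.1,0,0,0, 0.0667,-0.3735,0.1,0,0,0, 0.0667,-0.3735,0.1,0,0,0, 0.0667,-0.3735,0.1,0,0,0, 0.0667,-0.3735,0.09,0,0,0, 0.0667,-0.3735,0.08,0,0,0, 0.0667,-0.3735,0.07,0,0,0, 0.0667,-0.3735,0.07,0,0,0, 0.0667,-0.3735,0.07,0,0,0]'
python3 -c "
from h import *
st([.5063,-.0877,.085]);save('wrist','w8',(200,190,360,340),5)"
```

```text
t: 10.67
eef_pos: [0.5057, -0.0861, 0.1031]
tool_rot: [3.142, -0.002, 1.339]
ft_force: [0.6, 0.9, 0.1]
gripper_width: 0.0181
pos [ 0.5057 -0.0861  0.1031] F [0.6 0.9 0.1] w 0.0181 t 10.6667 corr [-0.09  0.03 -0.13]
delta [ 0.0006 -0.0016 -0.0181]
```

View pics/w8.png

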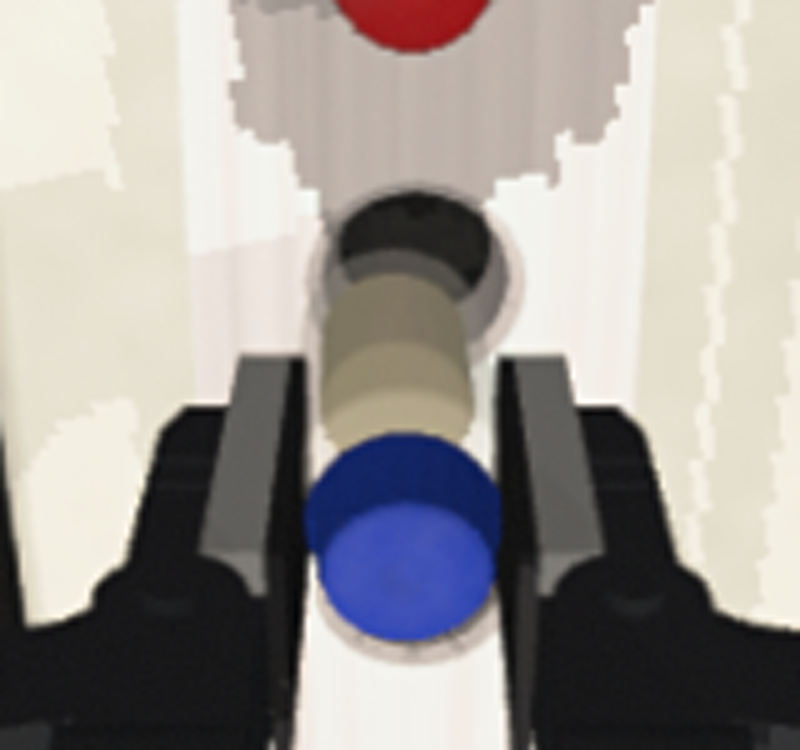

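```bash
python3 -m handwheel '[0.002,0,0,0,0,-0.1, 0.002,0,-0.005,0,0,-0.1, 0.002,0,-0.009,0,0,-0.1, 0.002,0,-0.012,0,0,-0.1, 0.002,0,-0.015,0,0,-0.1, 0.002,0,-0.0174,0,0,-0.1, 0.002,0,-0.0174,0,0,-0.1]'
python3 -c "
from h import *
st([.5063,-.0877,.085])"
```

```text
t: 11.3
eef_pos: [0.5078, -0.0864, 0.0858]
tool_rot: [3.141, -0.002, 1.337]
ft_force: [0.1, 0.2, -1.1]
gripper_width: 0.0186
pos [ 0.5078 -0.0864  0.0858] F [ 0.1  0.2 -1.1] w 0.0186 t 11.3 corr [-0.08  0.05 -0.02]
delta [-0.0015 -0.0013 -0.0008]
```

In the hole, no force. On down with feel.

```bash
python3 -m handwheel '[0,0,-0.003,0,0,0, 0,0,-0.006,0,0,0, 0,0,-0.009,0,0,0, 0,0,-0.009,0,0,0]'
python3 -m handwheel '[0,0,-0.002,0,0,0, 0,0,-0.004,0,0,0, 0,0,-0.006,0,0,0, 0,0,-0.006,0,0,0]'

```

```text
t: 11.63
eef_pos: [0.5079, -0.0864, 0.0766]
tool_rot: [3.141, -0.001, 1.337]
ft_force: [0.5, -0.4, -0.6]
gripper_width: 0.0183
t: 11.97
eef_pos: [0.5081, -0.0864, 0.0718]
tool_rot: [3.14, -0.001, 1.337]
ft_force: [-3.7, 0.0, 8.4]
gripper_width: 0.0183
```

```bash
python3 -m handwheel '[0,0,-0.002,0,0,0, 0,0,-0.0035,0,0,0, 0,0,-0.0035,0,0,0, 0,0,-0.0035,0,0,0]'
python3 -m handwheel '[0,0,0,0,0,0, 0,0,0,0,0,0, 0,0,0.0,0,0,0, 0,0,0.03,0,0,0, 0,0,0.06,0,0,0, 0,0,0.068,0,0,0, 0,0,0.068,0,0,0, 0,0,0.068,0,0,0]' 0.045
python3 - <<'E'
from h import *
st();save('wrist','w9',(180,170,380,340),4);save('top','t9',(135,190,255,270),6)
E
```

```text
t: 12.3
eef_pos: [0.5085, -0.0865, 0.0716]
tool_rot: [3.139, -0.001, 1.338]
ft_force: [-12.2, 2.0, 23.5]
gripper_width: 0.0186
t: 12.97
eef_pos: [0.5083, -0.0864, 0.1388]
tool_rot: [3.14, -0.001, 1.338]
ft_force: [-0.1, 0.2, -0.1]
gripper_width: 0.045
pos [ 0.5083 -0.0864  0.1388] F [-0.1  0.2 -0.1] w 0.045 t 12.9667 corr [-0.05  0.12 -0.03]
```

View pics/w9.png

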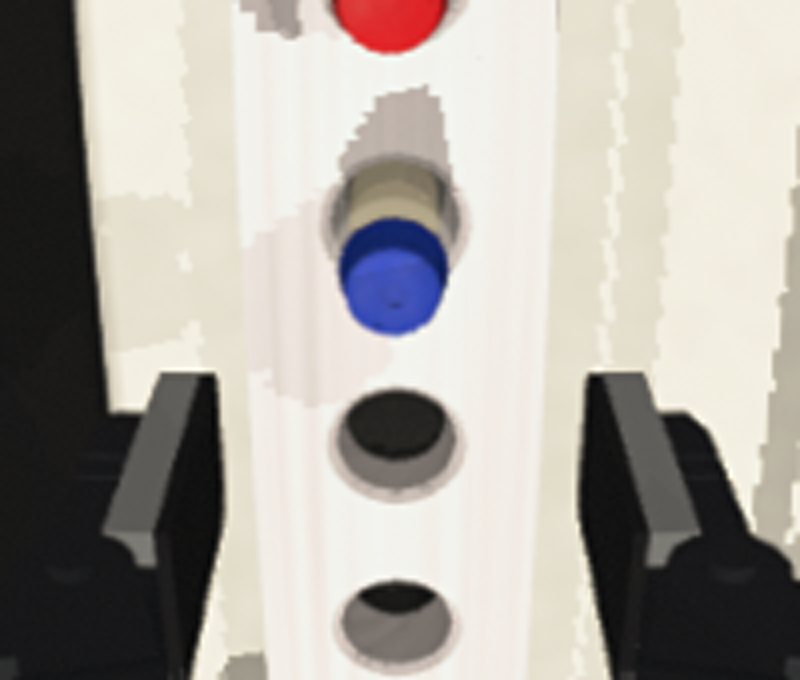

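View pics/t9.png

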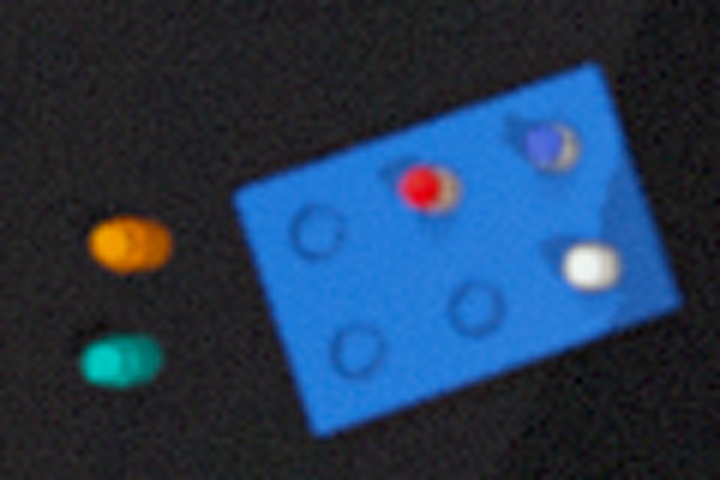

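```bash
python3 - <<'E'
from h import *
e=get_obs()['eef_pos']
for n,x,y in [('white',587,266),('red2',421,188),('blue2',546,146)]: p=px2w('top',135+x/6,190+y/6,.058)+[0.0003,.001,0]; print(n,(p-e).round(4),p.round(4))
E
```

```text
white [-0.0507  0.3171 -0.0795] [0.4569 0.2308 0.058 ]
red2 [-0.0185  0.3909 -0.0795] [0.4891 0.3047 0.058 ]
blue2 [ 0.0013  0.3368 -0.0795] [0.5088 0.2506 0.058 ]
```

```bash
python3 -m handwheel '[-0.0507,0.3171,0,0,0,0, -0.0507,0.3171,0,0,0,0, -0.0507,0.3171,0,0,0,0, -0.0507,0.3171,0,0,0,0, -0.0507,0.3171,0,0,0,0, -0.0507,0.3171,0,0,0,0, -0.0507,0.3171,0,0,0,0, -0.0507,0.3171,0,0,0,0, -0.0507,0.3171,-0.02,0,0,0, -0.0507,0.3171,-0.04,0,0,0, -0.0507,0.3171,-0.04,0,0,0, -0.0507,0.3171,-0.04,0,0,0, -0.0507,0.3171,-0.04,0,0,0]' 0.045
python3 - <<'E'
from h import *
st([.4569,.2308,.0315]);save('wrist','w10',(180,190,380,340),4)
E
```

```text
t: 14.15
eef_pos: [0.457, 0.2306, 0.0977]
tool_rot: [-3.14, -0.001, 1.337]
ft_force: [0.1, 0.1, 1.0]
gripper_width: 0.0447
pos [0.457  0.2306 0.0977] F [0.1 0.1 1. ] w 0.0447 t 14.15 corr [-0.08 -0.05  0.01]
delta [-0.0001  0.0002 -0.0662]
```

View pics/w10.png

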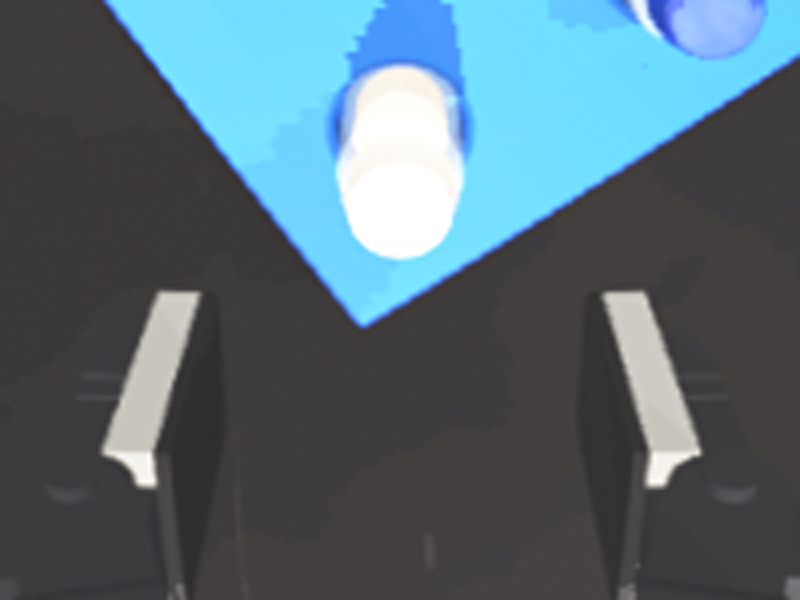

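```bash
python3 -m handwheel '[0.0008,0,-0.02,0,0,0, 0.0008,0,-0.045,0,0,0, 0.0008,0,-0.0662,0,0,0, 0.0008,0,-0.0662,0,0,0, 0.0008,0,-0.0662,0,0,0]'
python3 -m handwheel '[0,0,0,0,0,0, 0,0,0,0,0,0, 0,0,0,0,0,0, 0,0,0,0,0,0, 0,0,0,0,0,0, 0,0,0,0,0,0]' 0.01
python3 -c "
from h import *
st([.4957,-.1324,.103])"
```

```text
t: 14.62
eef_pos: [0.4582, 0.2303, 0.0325]
tool_rot: [-3.141, -0.002, 1.336]
ft_force: [-0.5, 1.1, 0.1]
gripper_width: 0.0451
t: 15.12
eef_pos: [0.4595, 0.2309, 0.0348]
tool_rot: [3.139, -0.004, 1.336]
ft_force: [-1.2, 0.1, 6.2]
gripper_width: 0.0184
pos [0.4595 0.2309 0.0348] F [-1.2  0.1  6.2] w 0.0184 t 15.1167 corr [-0.18  0.19  0.05]
delta [ 0.0362 -0.3633  0.0682]
```

```bash
python3 -m handwheel '[0,0,0.035,0,0,0, 0,0,0.07,0,0,0, 0,0,0.1,0,0,0, 0.0362,-0.3633,0.1,-0.1,0.2,0, 0.0362,-0.3633,0.1,-0.1,0.2,0, 0.0362,-0.3633,0.1,-0.1,0.2,0, 0.0362,-0.3633,0.1,-0.1,0.2,0, 0.0362,-0.3633,0.1,-0.1,0.2,0, 0.0362,-0.3633,0.1,-0.1,0.2,0, 0.0362,-0.3633,0.1,-0.1,0.2,0, 0.0362,-0.3633,0.1,-0.1,0.2,0, 0.0362,-0.3633,0.1,-0.1,0.2,0, 0.0362,-0.3633,0.09,-0.1,0.2,0, 0.0362,-0.3633,0.08,-0.1,0.2,0, 0.0362,-0.3633,0.068,-0.1,0.2,0, 0.0362,-0.3633,0.068,-0.1,0.2,0, 0.0362,-0.3633,0.068,-0.1,0.2,0, 0.0362,-0.3633,0.068,-0.1,0.2,0]'
python3 -c "
from h import *
st([.4957,-.1324,.085]);save('wrist','w11',(200,190,360,340),5)"
```

```text
t: 16.62
eef_pos: [0.4959, -0.1314, 0.1031]
tool_rot: [-3.141, -0.001, 1.338]
ft_force: [-0.2, 0.5, 0.1]
gripper_width: 0.0185
pos [ 0.4959 -0.1314  0.1031] F [-0.2  0.5  0.1] w 0.0185 t 16.6167 corr [-0.08 -0.   -0.05]
delta [-0.0002 -0.001  -0.0181]
```

View pics/w11.png

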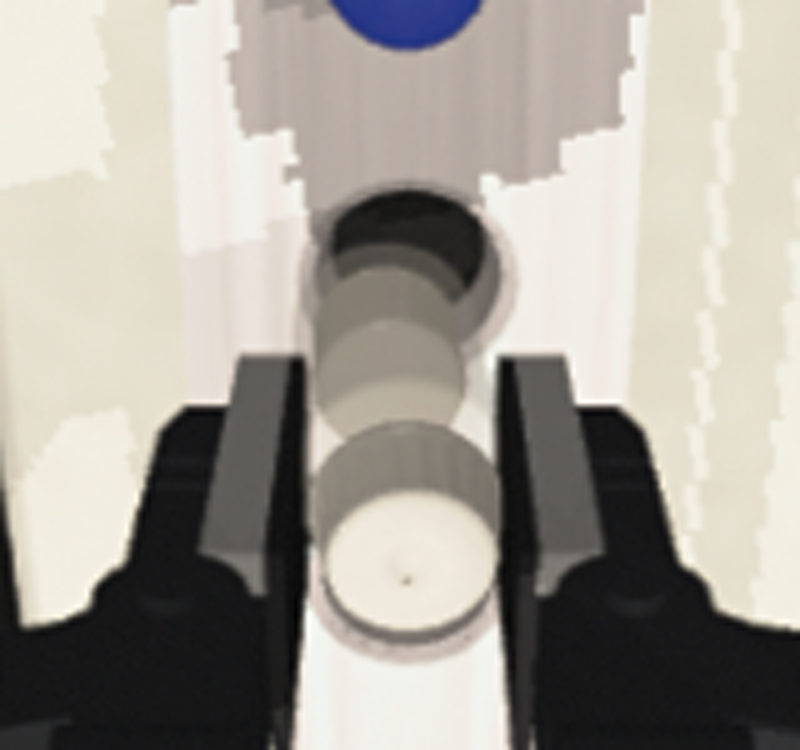

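```bash
python3 -m handwheel '[0.0005,0,0,-0.7,-2.9,0, 0.0005,0,0,-0.7,-2.9,0, 0.0005,0,-0.003,-0.7,-2.9,0, 0.0005,0,-0.006,-0.7,-2.9,0, 0.0005,0,-0.006,-0.7,-2.9,0]'
python3 -c "
from h import *
st([.4957,-.1324,.085]);save('wrist','w12',(200,190,360,340),5)"
```

```text
t: 17.08
eef_pos: [0.4964, -0.1315, 0.0967]
tool_rot: [3.091, -0.001, 1.338]
ft_force: [-0.8, 0.4, -0.6]
gripper_width: 0.0185
pos [ 0.4964 -0.1315  0.0967] F [-0.8  0.4 -0.6] w 0.0185 t 17.0833 corr [ 0.61  2.85 -0.05]
delta [-0.0007 -0.0009 -0.0117]
```

View pics/w12.png

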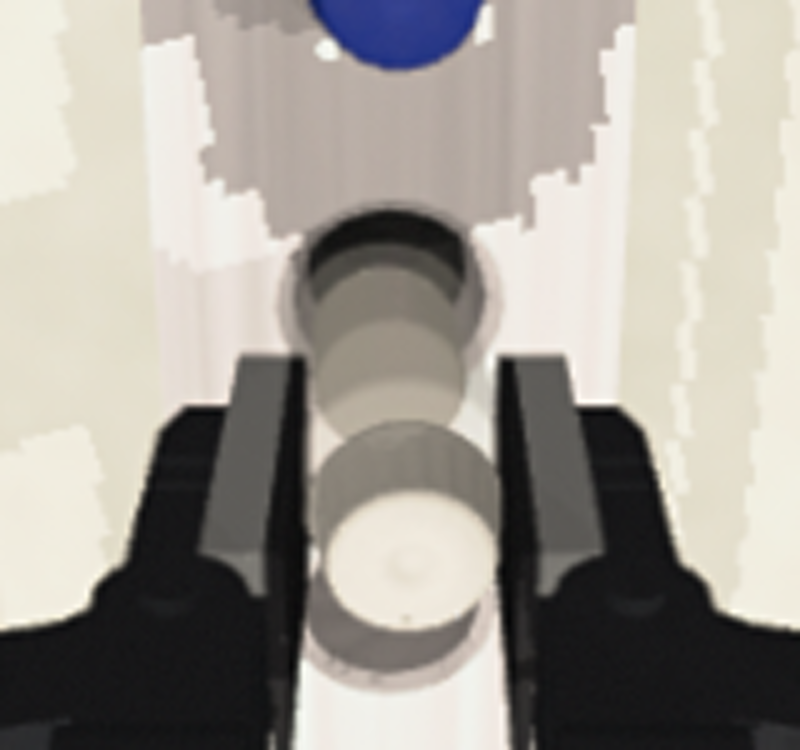

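```bash
python3 -m handwheel '[0.0003,0.0005,0,0,0,0, 0.0003,0.0005,-0.003,0,0,0, 0.0003,0.0005,-0.006,0,0,0, 0.0003,0.0005,-0.009,0,0,0, 0.0003,0.0005,-0.011,0,0,0, 0.0003,0.0005,-0.011,0,0,0]'

```

```text
t: 17.63
eef_pos: [0.4967, -0.1313, 0.0854]
tool_rot: [3.091, -0.001, 1.338]
ft_force: [1.7, -1.8, -2.7]
gripper_width: 0.0187
```

```bash
python3 -m handwheel '[0,0,-0.003,0,0,0, 0,0,-0.006,0,0,0, 0,0,-0.009,0,0,0, 0,0,-0.009,0,0,0]'
python3 -m handwheel '[0,0,-0.002,0,0,0, 0,0,-0.004,0,0,0, 0,0,-0.006,0,0,0, 0,0,-0.006,0,0,0]'

```

```text
t: 17.97
eef_pos: [0.4968, -0.1315, 0.0764]
tool_rot: [3.09, -0.0, 1.338]
ft_force: [1.5, -1.1, 0.8]
gripper_width: 0.0186
t: 18.3
eef_pos: [0.4971, -0.1317, 0.0723]
tool_rot: [3.089, -0.0, 1.338]
ft_force: [-5.6, -0.1, 15.4]
gripper_width: 0.0186
```

```bash
python3 -m handwheel '[0,0,-0.002,0,0,0, 0,0,-0.003,0,0,0, 0,0,-0.003,0,0,0]'
python3 -m handwheel '[0,0,0,0,0,0, 0,0,0,0,0,0, 0,0,0.0,0,0,0, 0,0,0.03,0,0,0, 0,0,0.06,0,0,0, 0,0,0.068,0.6,2.85,0, 0,0,0.068,0.6,2.85,0, 0,0,0.068,0.6,2.85,0]' 0.045
python3 - <<'E'
from h import *
st();save('wrist','w13',(180,170,380,340),4);save('top','t13',(135,190,255,270),6)
E
```

```text
t: 18.55
eef_pos: [0.4973, -0.1317, 0.0722]
tool_rot: [3.089, 0.0, 1.338]
ft_force: [-11.8, 2.9, 23.1]
gripper_width: 0.0186
t: 19.22
eef_pos: [0.4974, -0.1316, 0.1393]
tool_rot: [3.14, 0.001, 1.338]
ft_force: [-0.1, 0.1, -0.6]
gripper_width: 0.0449
pos [ 0.4974 -0.1316  0.1393] F [-0.1  0.1 -0.6] w 0.0449 t 19.2167 corr [ 0.09  0.1  -0.05]
```

View pics/w13.png

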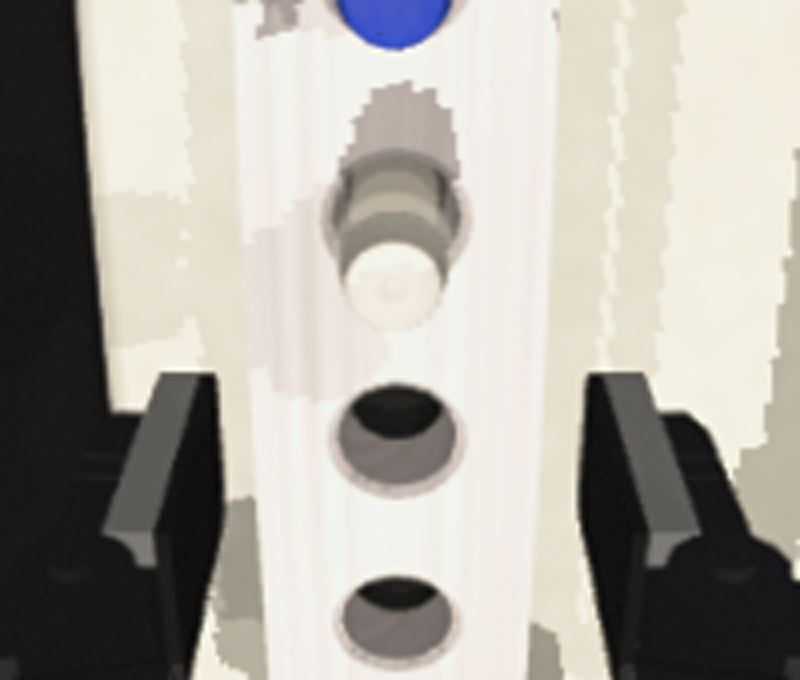

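View pics/t13.png

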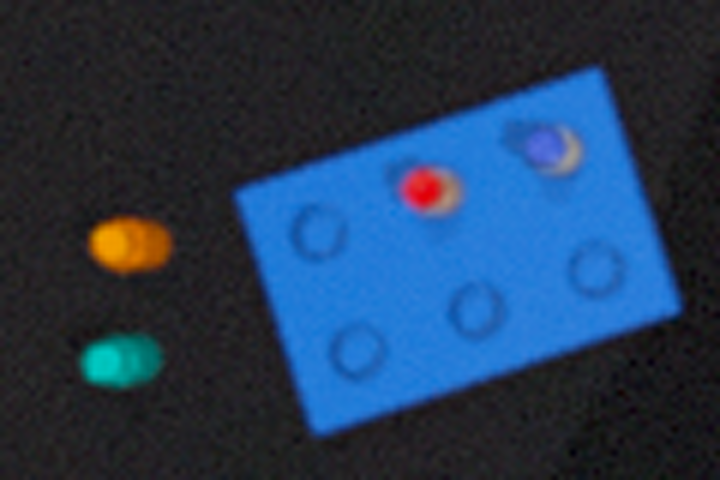

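```bash
python3 - <<'E'
from h import *
e=get_obs()['eef_pos']
for n,x,y in [('red2',422,190),('blue2',547,149)]: p=px2w('top',135+x/6,190+y/6,.058)+[0.0015,.0003,0]; print(n,(p-e).round(4),p.round(4))
st()
E
```

```text
red2 [-0.007   0.4348 -0.08  ] [0.4895 0.3035 0.058 ]
blue2 [ 0.0123  0.3807 -0.08  ] [0.5087 0.2494 0.058 ]
pos [ 0.4964 -0.1314  0.138 ] F [-1.1 -0.5 -0.9] w 0.045 t 19.3167 corr [ 0.04 -0.05 -0.05]
```

```bash
python3 -m handwheel '[-0.007,0.4348,0,0,0,0, -0.007,0.4348,0,0,0,0, -0.007,0.4348,0,0,0,0, -0.007,0.4348,0,0,0,0, -0.007,0.4348,0,0,0,0, -0.007,0.4348,0,0,0,0, -0.007,0.4348,0,0,0,0, -0.007,0.4348,0,0,0,0, -0.007,0.4348,0,0,0,0, -0.007,0.4348,0,0,0,0, -0.007,0.4348,0,0,0,0, -0.007,0.4348,0,0,0,0, -0.007,0.4348,-0.02,0,0,0, -0.007,0.4348,-0.04,0,0,0, -0.007,0.4348,-0.04,0,0,0, -0.007,0.4348,-0.04,0,0,0, -0.007,0.4348,-0.04,0,0,0]' 0.045
python3 - <<'E'
from h import *
st([.4895,.3035,.0315]);save('wrist','w14',(180,190,380,340),4)
E
```

```text
t: 20.73
eef_pos: [0.4897, 0.303, 0.0986]
tool_rot: [-3.141, 0.001, 1.337]
ft_force: [0.6, 0.4, -0.2]
gripper_width: 0.045
pos [0.4897 0.303  0.0986] F [ 0.6  0.4 -0.2] w 0.045 t 20.7333 corr [ 0.03 -0.02 -0.01]
delta [-0.0002  0.0005 -0.0671]
```

View pics/w14.png

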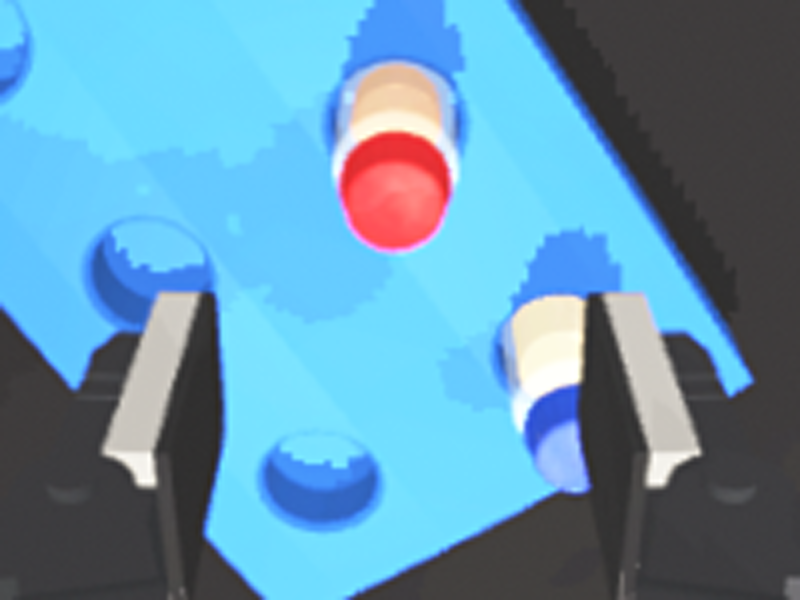

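```bash
python3 -m handwheel '[0.0012,0,-0.02,0,0,0, 0.0012,0,-0.045,0,0,0, 0.0012,0,-0.0671,0,0,0, 0.0012,0,-0.0671,0,0,0, 0.0012,0,-0.0671,0,0,0]'
python3 -m handwheel '[0,0,0,0,0,0, 0,0,0,0,0,0, 0,0,0,0,0,0, 0,0,0,0,0,0, 0,0,0,0,0,0, 0,0,0,0,0,0]' 0.01
python3 -c "
from h import *
st([.4851,-.1767,.103])"
```

```text
t: 21.2
eef_pos: [0.4911, 0.303, 0.0324]
tool_rot: [3.142, 0.0, 1.337]
ft_force: [-0.3, -0.1, 1.0]
gripper_width: 0.0451
t: 21.7
eef_pos: [0.4923, 0.3037, 0.0349]
tool_rot: [3.139, -0.002, 1.337]
ft_force: [-1.4, 0.4, 6.7]
gripper_width: 0.0187
pos [0.4923 0.3037 0.0349] F [-1.4  0.4  6.7] w 0.0187 t 21.7 corr [-0.09  0.2  -0.  ]
delta [-0.0072 -0.4804  0.0681]
```

```bash
python3 -m handwheel '[0,0,0.035,0,0,0, 0,0,0.07,0,0,0, 0,0,0.1,0,0,0, -0.0072,-0.48,0.1,-0.1,0.2,0, -0.0072,-0.48,0.1,-0.1,0.2,0, -0.0072,-0.48,0.1,-0.1,0.2,0, -0.0072,-0.48,0.1,-0.1,0.2,0, -0.0072,-0.48,0.1,-0.1,0.2,0, -0.0072,-0.48,0.1,-0.1,0.2,0, -0.0072,-0.48,0.1,-0.1,0.2,0, -0.0072,-0.48,0.1,-0.1,0.2,0, -0.0072,-0.48,0.1,-0.1,0.2,0, -0.0072,-0.48,0.1,-0.1,0.2,0, -0.0072,-0.48,0.1,-0.1,0.2,0, -0.0072,-0.48,0.1,-0.1,0.2,0, -0.0072,-0.48,0.085,-0.1,0.2,0, -0.0072,-0.48,0.068,-0.1,0.2,0, -0.0072,-0.48,0.068,-0.1,0.2,0, -0.0072,-0.48,0.068,-0.1,0.2,0]'
python3 -c "
from h import *
st([.4851,-.1767,.085]);save('wrist','w15',(200,190,360,340),5)"
```

```text
t: 23.28
eef_pos: [0.4848, -0.1762, 0.1029]
tool_rot: [-3.14, -0.0, 1.337]
ft_force: [0.5, 0.0, 0.4]
gripper_width: 0.0186
pos [ 0.4848 -0.1762  0.1029] F [0.5 0.  0.4] w 0.0186 t 23.2833 corr [-0.02 -0.06 -0.  ]
delta [ 0.0003 -0.0005 -0.0179]
```

View pics/w15.png

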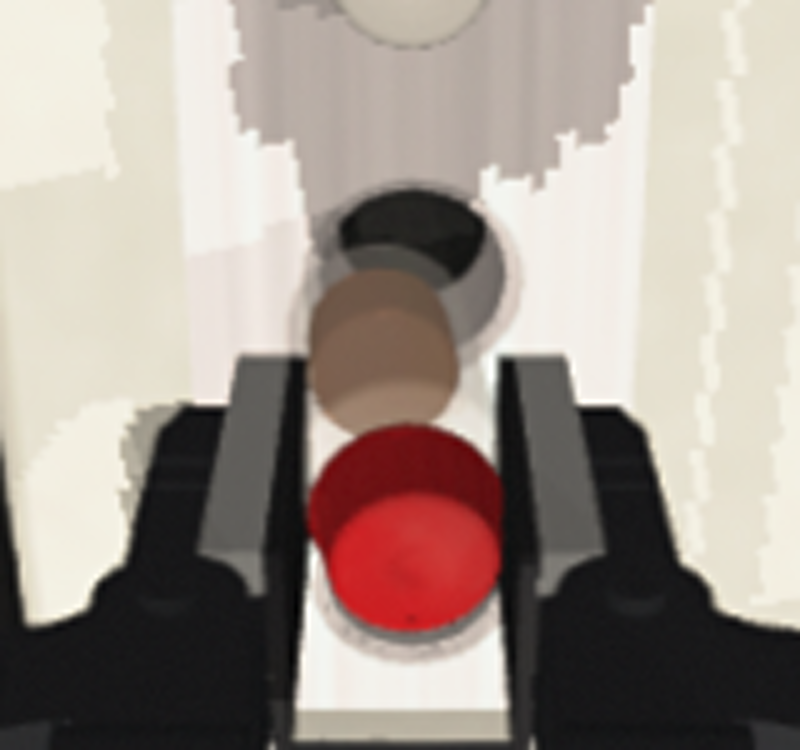

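```bash
python3 -m handwheel '[0.001,0,0,-1,-4.2,0, 0.001,0,0,-1,-4.2,0, 0.001,0,-0.003,-1,-4.2,0, 0.001,0,-0.006,-1,-4.2,0, 0.001,0,-0.006,-1,-4.2,0]'
python3 -c "
from h import *
st([.4851,-.1767,.085]);save('wrist','w16',(200,190,360,340),5)"
```

```text
t: 23.75
eef_pos: [0.4864, -0.1761, 0.0976]
tool_rot: [3.067, 0.0, 1.338]
ft_force: [-0.1, -0.8, -0.7]
gripper_width: 0.0188
pos [ 0.4864 -0.1761  0.0976] F [-0.1 -0.8 -0.7] w 0.0188 t 23.75 corr [ 1.01  4.17 -0.04]
delta [-0.0013 -0.0006 -0.0126]
```

View pics/w16.png

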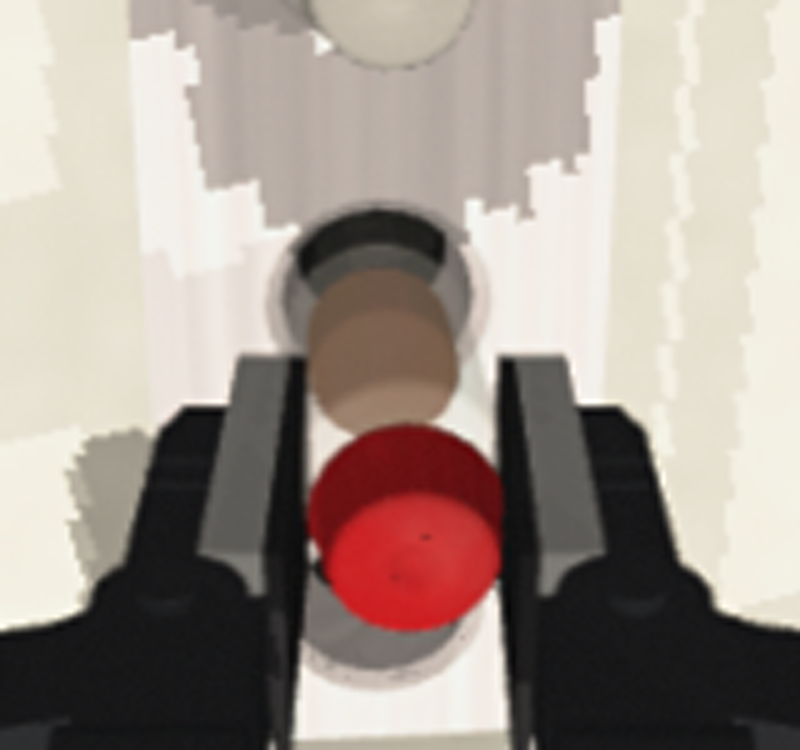

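```bash
python3 -m handwheel '[-0.0005,0.0003,0,0,0,0, -0.0005,0.0003,-0.003,0,0,0, -0.0005,0.0003,-0.006,0,0,0, -0.0005,0.0003,-0.009,0,0,0, -0.0005,0.0003,-0.012,0,0,0, -0.0005,0.0003,-0.012,0,0,0]'

```

```text
t: 24.3
eef_pos: [0.486, -0.1761, 0.0851]
tool_rot: [3.066, 0.001, 1.338]
ft_force: [2.3, -2.8, -2.1]
gripper_width: 0.0184
```

```bash
python3 -m handwheel '[0,0,-0.003,0,0,0, 0,0,-0.006,0,0,0, 0,0,-0.009,0,0,0, 0,0,-0.009,0,0,0]'
python3 -m handwheel '[0,0,-0.002,0,0,0, 0,0,-0.004,0,0,0, 0,0,-0.006,0,0,0, 0,0,-0.006,0,0,0]'
python3 -m handwheel '[0,0,-0.002,0,0,0, 0,0,-0.002,0,0,0, 0,0,-0.002,0,0,0]'

```

```text
t: 24.63
eef_pos: [0.4859, -0.1762, 0.0754]
tool_rot: [3.067, 0.001, 1.337]
ft_force: [2.7, -2.4, -2.2]
gripper_width: 0.0188
t: 24.97
eef_pos: [0.4864, -0.1765, 0.0722]
tool_rot: [3.065, 0.001, 1.337]
ft_force: [-8.6, 1.5, 19.1]
gripper_width: 0.0186
t: 25.22
eef_pos: [0.4867, -0.1766, 0.0723]
tool_rot: [3.064, 0.002, 1.338]
ft_force: [-5.9, 1.6, 15.4]
gripper_width: 0.0185
```

```bash
python3 -m handwheel '[0,0,0,0,0,0, 0,0,0,0,0,0, 0,0,0.0,0,0,0, 0,0,0.03,0,0,0, 0,0,0.06,0,0,0, 0,0,0.068,1,4.2,0, 0,0,0.068,1,4.2,0, 0,0,0.068,1,4.2,0, 0,0,0.068,1,4.2,0]' 0.045
python3 - <<'E'
from h import *
st();save('wrist','w17',(180,170,380,340),4);save('top','t17',(135,190,255,270),6)
E
```

```text
t: 25.97
eef_pos: [0.4859, -0.1762, 0.1382]
tool_rot: [3.142, 0.001, 1.338]
ft_force: [-0.0, 0.3, 0.3]
gripper_width: 0.0449
pos [ 0.4859 -0.1762  0.1382] F [-0.   0.3  0.3] w 0.0449 t 25.9667 corr [ 0.05 -0.01 -0.05]
```

View pics/w17.png

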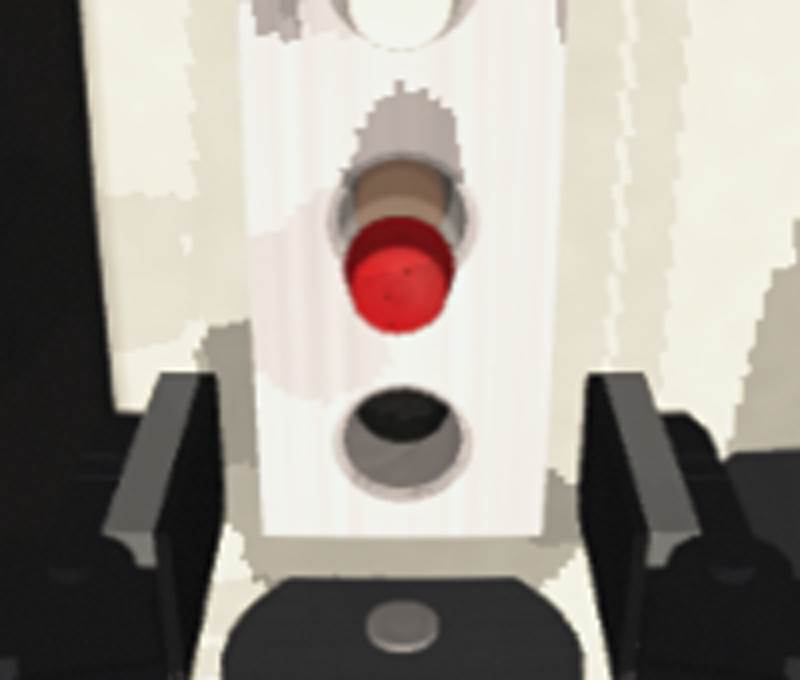

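View pics/t17.png

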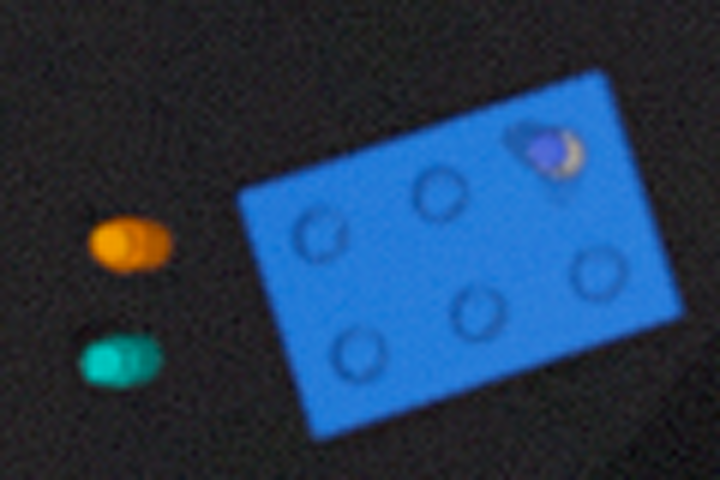

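```bash
python3 - <<'E'
from h import *
e=get_obs()['eef_pos']
p=px2w('top',135+549/6,190+152/6,.058)+[-0.001,.0005,0]; print((p-e).round(4),p.round(4))
st()
E
```

```text
[ 0.0192  0.4248 -0.0804] [0.505  0.2487 0.058 ]
pos [ 0.4857 -0.1762  0.1384] F [ 1.4  1.1 -0.7] w 0.0452 t 26.0667 corr [ 0.05 -0.03 -0.04]
```

```bash
python3 -m handwheel '[0.0192,0.4248,0,0,0,0, 0.0192,0.4248,0,0,0,0, 0.0192,0.4248,0,0,0,0, 0.0192,0.4248,0,0,0,0, 0.0192,0.4248,0,0,0,0, 0.0192,0.4248,0,0,0,0, 0.0192,0.4248,0,0,0,0, 0.0192,0.4248,0,0,0,0, 0.0192,0.4248,0,0,0,0, 0.0192,0.4248,0,0,0,0, 0.0192,0.4248,0,0,0,0, 0.0192,0.4248,0,0,0,0, 0.0192,0.4248,-0.02,0,0,0, 0.0192,0.4248,-0.04,0,0,0, 0.0192,0.4248,-0.04,0,0,0, 0.0192,0.4248,-0.04,0,0,0, 0.0192,0.4248,-0.04,0,0,0]' 0.045
python3 - <<'E'
from h import *
st([.505,.2487,.0315]);save('wrist','w18',(180,190,380,340),4)
E
```

```text
t: 27.48
eef_pos: [0.5054, 0.2478, 0.0993]
tool_rot: [3.141, 0.001, 1.337]
ft_force: [-0.2, 0.5, 0.5]
gripper_width: 0.0451
pos [0.5054 0.2478 0.0993] F [-0.2  0.5  0.5] w 0.0451 t 27.4833 corr [0.04 0.02 0.03]
delta [-0.0004  0.0009 -0.0678]
```

View pics/w18.png

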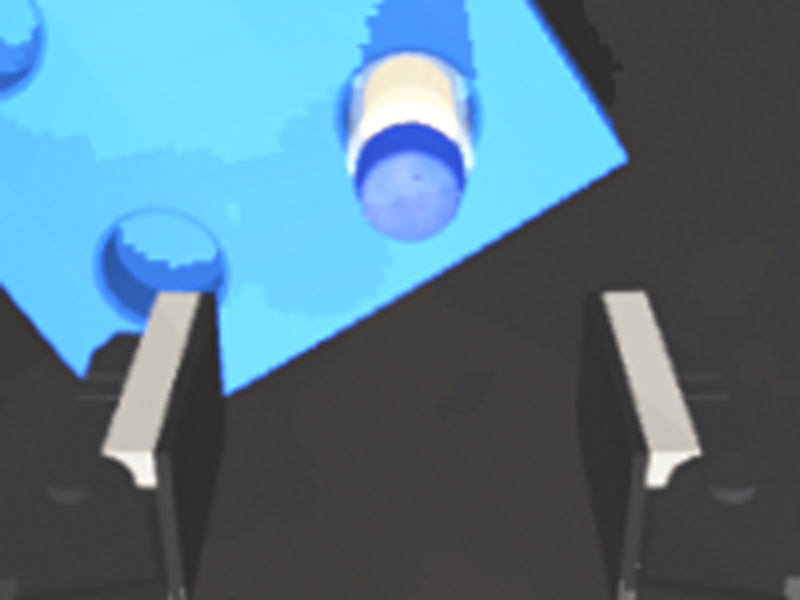

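```bash
python3 -m handwheel '[0,0.0004,-0.02,0,0,0, 0,0.0004,-0.045,0,0,0, 0,0.0004,-0.0678,0,0,0, 0,0.0004,-0.0678,0,0,0, 0,0.0004,-0.0678,0,0,0]'
python3 -m handwheel '[0,0,0,0,0,0, 0,0,0,0,0,0, 0,0,0,0,0,0, 0,0,0,0,0,0, 0,0,0,0,0,0, 0,0,0,0,0,0]' 0.01
python3 -c "
from h import *
st([.4742,-.2210,.103])"
```

```text
t: 27.95
eef_pos: [0.5056, 0.2482, 0.0324]
tool_rot: [3.141, 0.0, 1.336]
ft_force: [0.2, -0.7, 0.2]
gripper_width: 0.045
t: 28.45
eef_pos: [0.5071, 0.2488, 0.0352]
tool_rot: [3.137, -0.002, 1.336]
ft_force: [-0.7, -1.1, 6.7]
gripper_width: 0.0186
pos [0.5071 0.2488 0.0352] F [-0.7 -1.1  6.7] w 0.0186 t 28.45 corr [-0.07  0.29  0.03]
delta [-0.0329 -0.4698  0.0678]
```

```bash
python3 -m handwheel '[0,0,0.035,0,0,0, 0,0,0.07,0,0,0, 0,0,0.1,0,0,0, -0.0329,-0.4698,0.1,-0.1,0.2,0, -0.0329,-0.4698,0.1,-0.1,0.2,0, -0.0329,-0.4698,0.1,-0.1,0.2,0, -0.0329,-0.4698,0.1,-0.1,0.2,0, -0.0329,-0.4698,0.1,-0.1,0.2,0, -0.0329,-0.4698,0.1,-0.1,0.2,0, -0.0329,-0.4698,0.1,-0.1,0.2,0, -0.0329,-0.4698,0.1,-0.1,0.2,0, -0.0329,-0.4698,0.1,-0.1,0.2,0, -0.0329,-0.4698,0.1,-0.1,0.2,0, -0.0329,-0.4698,0.1,-0.1,0.2,0, -0.0329,-0.4698,0.1,-0.1,0.2,0, -0.0329,-0.4698,0.085,-0.1,0.2,0, -0.0329,-0.4698,0.068,-0.1,0.2,0, -0.0329,-0.4698,0.068,-0.1,0.2,0, -0.0329,-0.4698,0.068,-0.1,0.2,0]'
python3 -c "
from h import *
st([.4742,-.2210,.085]);save('wrist','w19',(200,190,360,340),5)"
```

```text
t: 30.03
eef_pos: [0.474, -0.2206, 0.1032]
tool_rot: [3.141, -0.0, 1.337]
ft_force: [0.2, -0.1, -0.1]
gripper_width: 0.0181
pos [ 0.474  -0.2206  0.1032] F [ 0.2 -0.1 -0.1] w 0.0181 t 30.0333 corr [0.   0.03 0.02]
delta [ 0.0002 -0.0004 -0.0182]
```

View pics/w19.png

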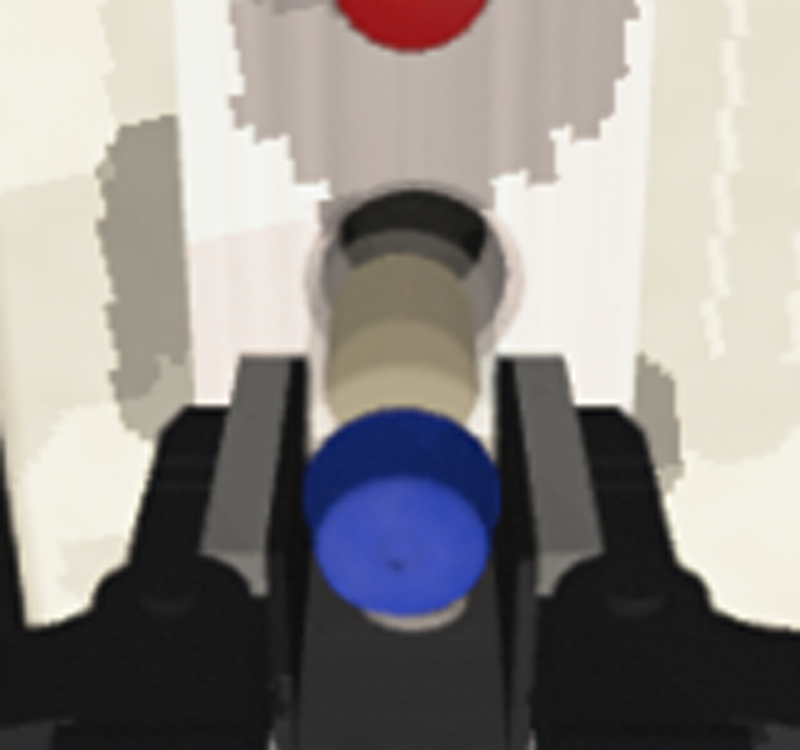

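```bash
python3 -m handwheel '[0.0008,-0.002,0,0,0,0, 0.0008,-0.002,0,0,0,0, 0.0008,-0.002,-0.003,0,0,0, 0.0008,-0.002,-0.006,0,0,0, 0.0008,-0.002,-0.006,0,0,0]'
python3 -c "
from h import *
st([.475,-.2226,.085]);save('wrist','w20',(200,190,360,340),5)"
```

```text
t: 30.5
eef_pos: [0.4751, -0.2226, 0.0976]
tool_rot: [3.14, 0.0, 1.337]
ft_force: [-1.0, 0.3, -1.0]
gripper_width: 0.0185
pos [ 0.4751 -0.2226  0.0976] F [-1.   0.3 -1. ] w 0.0185 t 30.5 corr [ 0.03  0.08 -0.01]
delta [-0.0001 -0.     -0.0126]
```

View pics/w20.png

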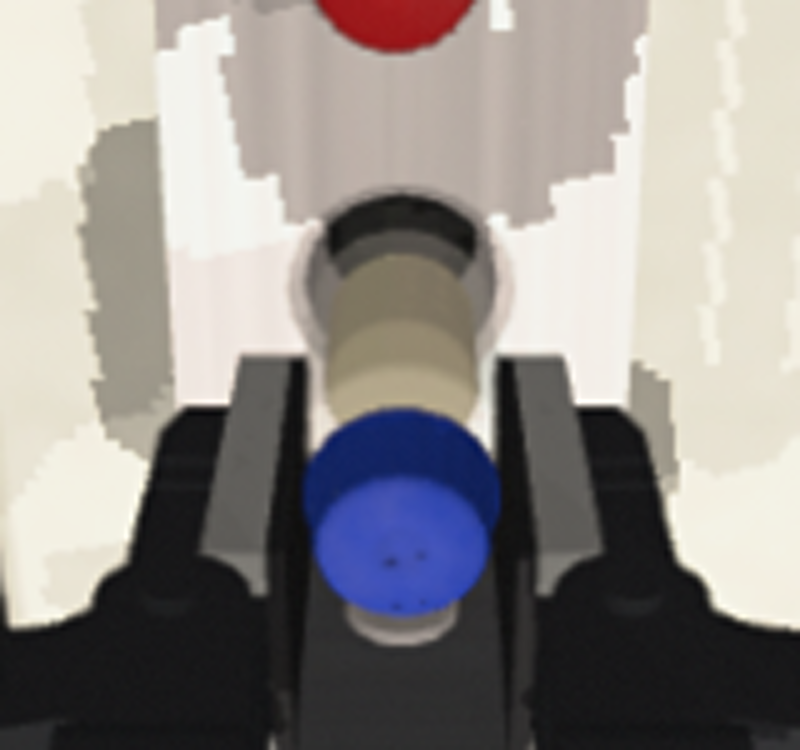

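```bash
python3 -m handwheel '[0,0,-0.003,0,0,0, 0,0,-0.006,0,0,0, 0,0,-0.009,0,0,0, 0,0,-0.012,0,0,0, 0,0,-0.012,0,0,0]'

```

```text
t: 30.97
eef_pos: [0.4747, -0.2224, 0.0848]
tool_rot: [3.141, -0.0, 1.337]
ft_force: [-1.3, -0.0, -0.4]
gripper_width: 0.0183
```

```bash
python3 -m handwheel '[0,0,-0.003,0,0,0, 0,0,-0.006,0,0,0, 0,0,-0.009,0,0,0, 0,0,-0.009,0,0,0]'
python3 -m handwheel '[0,0,-0.002,0,0,0, 0,0,-0.004,0,0,0, 0,0,-0.006,0,0,0, 0,0,-0.006,0,0,0]'

```

```text
t: 31.3
eef_pos: [0.4744, -0.2223, 0.0749]
tool_rot: [-3.141, -0.0, 1.337]
ft_force: [0.1, 0.0, -0.9]
gripper_width: 0.0178
t: 31.63
eef_pos: [0.4751, -0.2228, 0.0729]
tool_rot: [3.14, 0.001, 1.337]
ft_force: [-10.1, 5.5, 23.3]
gripper_width: 0.018
```

```bash
python3 -m handwheel '[0,0,0,0,0,0, 0,0,0,0,0,0, 0,0,0.0,0,0,0, 0,0,0.03,0,0,0, 0,0,0.06,0,0,0, 0,0,0.1,0,0,0, 0,0,0.14,0,0,0, 0,0,0.16,0,0,0, 0,0,0.16,0,0,0]' 0.045
python3 - <<'E'
from h import *
st();save('wrist','w21'); save('scene','s21',(240,80,480,300),3)
for n,u,v in [('jar base front',352,116),('beaker base front',408,136),('pump bottle',306,117)]: print(n,px2w('top',u,v,0).round(3))
for u,v in [(232,192),(205,208)]: print(px2w('scene',u,v,0).round(3))
E
```

```text
t: 32.38
eef_pos: [0.4767, -0.2236, 0.2386]
tool_rot: [3.131, 0.003, 1.337]
ft_force: [0.4, 0.0, 1.9]
gripper_width: 0.0452
pos [ 0.4767 -0.2236  0.2386] F [0.4 0.  1.9] w 0.0452 t 32.3833 corr [ 0.31  0.54 -0.01]
jar base front [ 0.796 -0.086  0.   ]
beaker base front [ 0.743 -0.244  0.   ]
pump bottle [0.791 0.043 0.   ]
[ 0.821 -0.061  0.   ]
[0.813 0.059 0.   ]
```

View pics/w21.png

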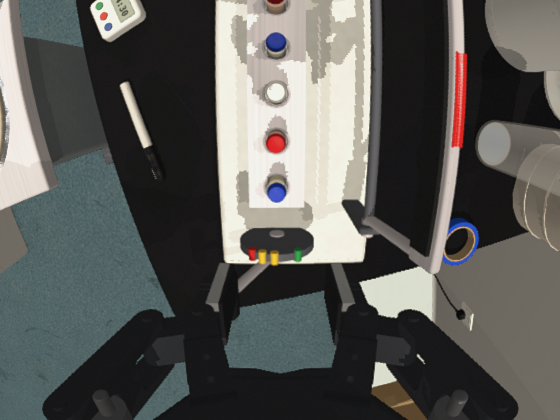

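View pics/s21.png

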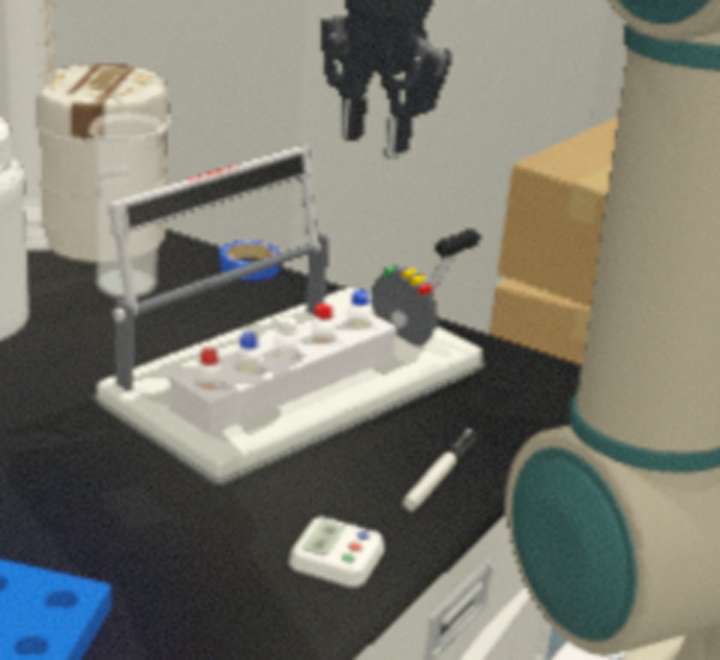

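```bash
python3 -c "
from h import *
st([.6613,-.1721,.24])"
```

```text
pos [ 0.4752 -0.2228  0.2326] F [ 0.4 -0.3 -1. ] w 0.0452 t 32.4833 corr [ 0.06  0.09 -0.  ]
delta [0.1861 0.0507 0.0074]
```

```bash
python3 -m handwheel '[0.0,0.0507,0.015,0,0,0, 0.02,0.0507,0.015,0,0,0, 0.186,0.0507,0.015,0,0,0, 0.186,0.0507,0.015,0,0,0, 0.186,0.0507,0.015,0,0,0, 0.186,0.0507,0.015,0,0,0, 0.186,0.0507,0.015,0,0,0, 0.186,0.0507,0.015,0,0,0, 0.186,0.0507,0.015,0,0,0]' 0
python3 - <<'E'
from h import *
st([.6613,-.1721,.165]);save('wrist','w22'); save('scene','s22',(240,20,480,240),3)
E
```

```text
t: 33.23
eef_pos: [0.6607, -0.172, 0.2446]
tool_rot: [-3.139, 0.0, 1.337]
ft_force: [-0.5, 0.4, 0.1]
gripper_width: -0.0001
pos [ 0.6607 -0.172   0.2446] F [-0.5  0.4  0.1] w -0.0001 t 33.2333 corr [-0.01 -0.17 -0.01]
delta [ 0.0006 -0.0001 -0.0796]
```

View pics/w22.png

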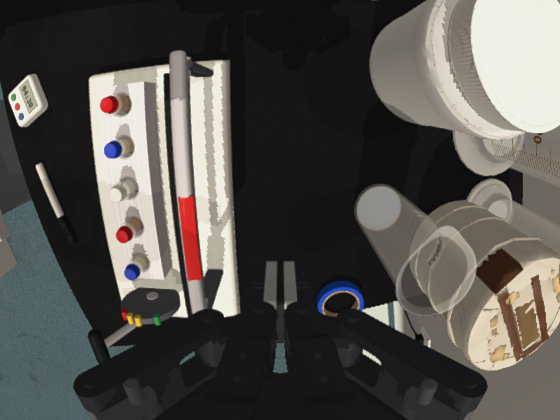

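View pics/s22.png

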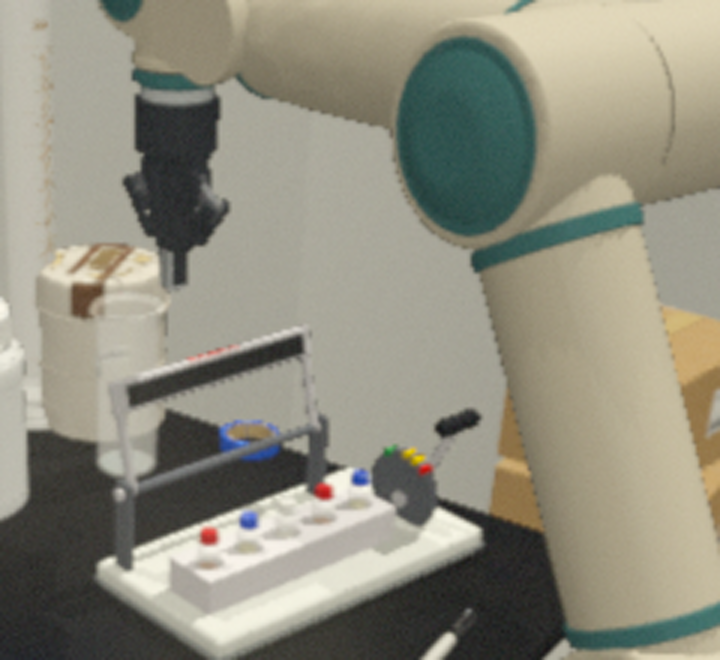

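```bash
python3 -m handwheel '[0,0,-0.03,0,0,0, 0,0,-0.06,0,0,0, 0,0,-0.0726,0,0,0, 0,0,-0.0726,0,0,0]' 0
python3 - <<'E'
from h import *
st();save('wrist','w23')
n2=np.array([.4960,-.1325]); X=np.array([.9725,-.2328])
for th in np.arange(2.15,-.01,-.15):
    r=np.array([-np.cos(th),np.sin(th)]); n=np.array([np.sin(th),np.cos(th)])
    E=np.array([.085,.1055])+.1*r+.0045*n; M=np.array([.085,.1055])+.085*r+.0045*n
    print(round(th,2),'E',E.round(4),'M',M.round(4),'Mworld',(n2+X*M[0]).round(4))
E
```

```text
t: 33.67
eef_pos: [0.658, -0.1719, 0.1731]
tool_rot: [-3.139, 0.0, 1.336]
ft_force: [0.6, 0.4, -0.8]
gripper_width: -0.0001
pos [ 0.658  -0.1719  0.1731] F [ 0.6  0.4 -0.8] w -0.0001 t 33.6667 corr [-0.02 -0.18  0.05]
2.15 E [0.1435 0.1867] M [0.1353 0.1742] Mworld [ 0.6276 -0.164 ]
2.0 E [0.1307 0.1946] M [0.1245 0.1809] Mworld [ 0.617  -0.1615]
1.85 E [0.1169 0.2004] M [0.1128 0.186 ] Mworld [ 0.6057 -0.1587]
1.7 E [0.1023 0.2041] M [0.1004 0.1892] Mworld [ 0.5937 -0.1559]
1.55 E [0.0874 0.2056] M [0.0877 0.1906] Mworld [ 0.5813 -0.1529]
1.4 E [0.0724 0.2048] M [0.075 0.19 ] Mworld [ 0.5689 -0.15  ]
1.25 E [0.0577 0.2018] M [0.0625 0.1876] Mworld [ 0.5568 -0.147 ]
1.1 E [0.0437 0.1967] M [0.0505 0.1833] Mworld [ 0.5451 -0.1442]
0.95 E [0.0305 0.1895] M [0.0392 0.1773] Mworld [ 0.5341 -0.1416]
0.8 E [0.0186 0.1804] M [0.029  0.1696] Mworld [ 0.5242 -0.1393]
0.65 E [0.0081 0.1696] M [0.0201 0.1605] Mworld [ 0.5155 -0.1372]
0.5 E [-0.0006  0.1574] M [0.0126 0.1502] Mworld [ 0.5082 -0.1354]
0.35 E [-0.0074  0.144 ] M [0.0067 0.1389] Mworld [ 0.5025 -0.1341]
0.2 E [-0.0121  0.1298] M [0.0026 0.1268] Mworld [ 0.4985 -0.1331]
0.05 E [-0.0147  0.115 ] M [0.0003 0.1142] Mworld [ 0.4963 -0.1326]
```

View pics/w23.png

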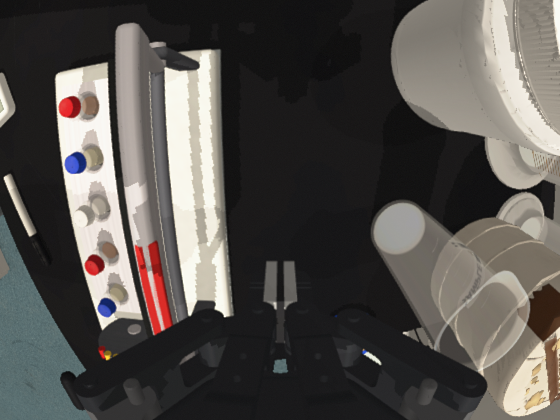

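```bash
python3 -m handwheel '[-0.0125,0.003,0.003,0,0,0, -0.025,0.006,0.006,0,0,0, -0.036,0.0086,0.009,0,0,0, -0.0474,0.0113,0.012,0,0,0, -0.0474,0.0113,0.012,0,0,0]' 0
python3 - <<'E'
from h import *
st();save('wrist','w24')
E
```

```text
t: 34.13
eef_pos: [0.6115, -0.161, 0.1926]
tool_rot: [3.135, 0.001, 1.336]
ft_force: [-0.4, -0.2, -0.1]
gripper_width: 0.0003
pos [ 0.6115 -0.161   0.1926] F [-0.4 -0.2 -0.1] w 0.0003 t 34.1333 corr [0.16 0.37 0.06]
```

View pics/w24.png

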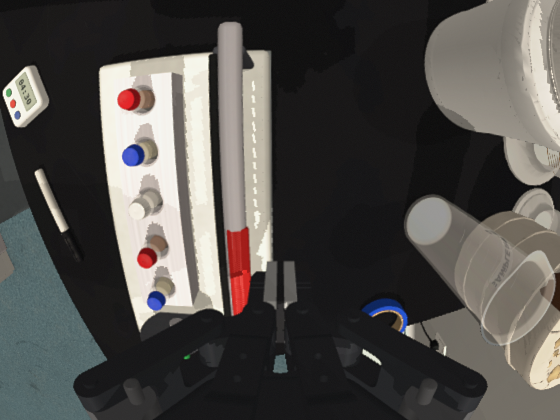

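```bash
python3 -m handwheel '[-0.0125,0.003,-0.004,0,0,0, -0.025,0.006,-0.006,0,0,0, -0.036,0.0086,-0.007,0,0,0, -0.0474,0.0113,-0.008,0,0,0, -0.0554,0.0133,-0.01,0,0,0, -0.0554,0.0133,-0.01,0,0,0]' 0
python3 - <<'E'
from h import *
st();save('wrist','w25');save('scene','s25',(240,20,480,240),3)
E
```

```text
t: 34.68
eef_pos: [0.5566, -0.1479, 0.183]
tool_rot: [3.134, 0.001, 1.336]
ft_force: [0.2, -0.1, -0.7]
gripper_width: 0.0002
pos [ 0.5566 -0.1479  0.183 ] F [ 0.2 -0.1 -0.7] w 0.0002 t 34.6833 corr [0.18 0.42 0.06]
```

View pics/w25.png

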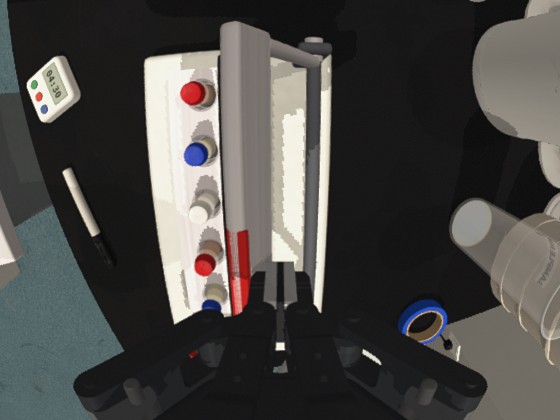

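View pics/s25.png

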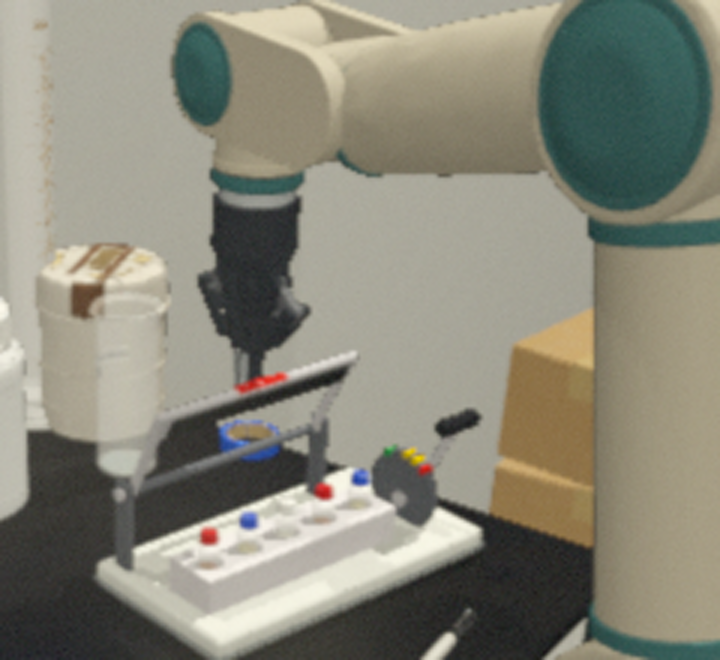

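```bash
python3 -m handwheel '[-0.0124,0.003,-0.006,0,0,0, -0.0248,0.0059,-0.013,0,0,0, -0.0336,0.008,-0.0225,0,0,0, -0.0408,0.0098,-0.033,0,0,0, -0.0465,0.0111,-0.044,0,0,0, -0.0505,0.0121,-0.056,0,0,0, -0.0505,0.0121,-0.056,0,0,0]' 0
python3 - <<'E'
from h import *
st()
E
```

```text
t: 35.37
eef_pos: [0.5061, -0.1358, 0.125]
tool_rot: [3.137, 0.001, 1.336]
ft_force: [-0.9, 0.4, -0.5]
gripper_width: -0.0004
pos [ 0.5061 -0.1358  0.125 ] F [-0.9  0.4 -0.5] w -0.0004 t 35.3667 corr [0.11 0.24 0.07]
```

```bash
python3 -m handwheel '[-0.006,0.002,-0.003,0.1,0.2,0, -0.0101,0.0033,-0.006,0.1,0.2,0, -0.0101,0.0033,-0.009,0.1,0.2,0, -0.0101,0.0033,-0.012,0.1,0.2,0, -0.0101,0.0033,-0.013,0.1,0.2,0]' 0
python3 - <<'E'
from h import *
st();save('wrist','w26');save('scene','s26',(240,60,480,280),3)
E
```

```text
t: 35.78
eef_pos: [0.4961, -0.1325, 0.1119]
tool_rot: [3.141, 0.0, 1.336]
ft_force: [0.3, 1.1, 0.5]
gripper_width: -0.0
pos [ 0.4961 -0.1325  0.1119] F [0.3 1.1 0.5] w -0.0 t 35.7833 corr [0.01 0.05 0.06]
```

View pics/s26.png

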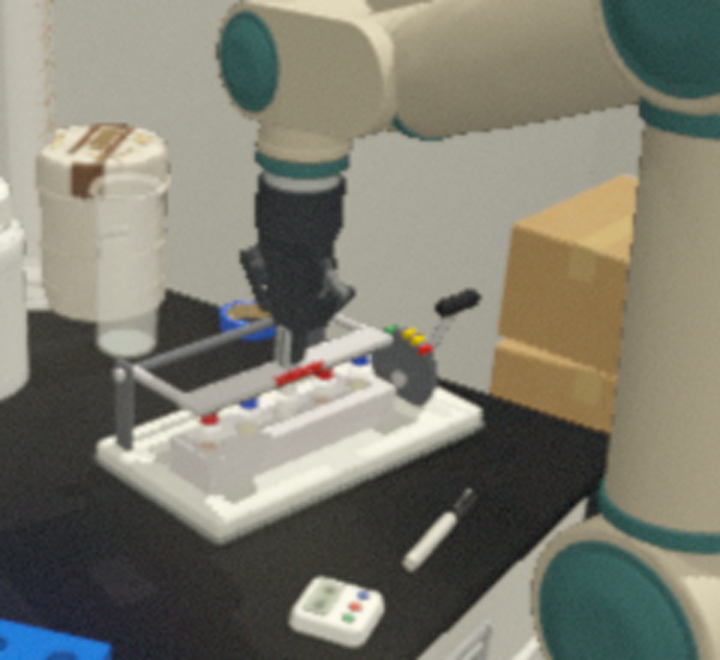

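Nearly closed; press down with feel.

```bash
python3 -m handwheel '[0,0,-0.001,0,0,0, 0,0,-0.003,0,0,0, 0,0,-0.003,0,0,0]' 0
python3 -m handwheel '[0,0,-0.001,0,0,0, 0,0,-0.002,0,0,0, 0,0,-0.002,0,0,0]' 0
```

```text
t: 36.13
eef_pos: [0.4964, -0.1326, 0.1104]
tool_rot: [3.14, 0.0, 1.336]
ft_force: [-3.2, 2.1, 9.0]
gripper_width: 0.0002
t: 36.38
eef_pos: [0.4967, -0.1327, 0.1104]
tool_rot: [3.139, 0.0, 1.336]
ft_force: [-6.6, 2.2, 11.1]
gripper_width: -0.0001
```

```bash
python3 -m handwheel '[0,0,-0.002,0,0,0, 0,0,-0.004,0,0,0, 0,0,-0.004,0,0,0]' 0
python3 -m handwheel '[0,0,0.02,0,0,0, 0,0,0.05,0,0,0, 0,0,0.08,0,0,0, 0,0,0.12,0,0,0, 0,0,0.12,0,0,0, 0,0,0.12,0,0,0]' 0
python3 - <<'E'
from h import *
st();save('wrist','w27');save('scene','s27',(280,90,420,220),5)
E
```

```text
t: 36.63
eef_pos: [0.4968, -0.1327, 0.1103]
tool_rot: [3.138, 0.001, 1.336]
ft_force: [-14.2, 4.6, 24.9]
gripper_width: -0.0001
t: 37.13
eef_pos: [0.4979, -0.1331, 0.2331]
tool_rot: [3.132, 0.001, 1.336]
ft_force: [-1.4, 0.3, -0.7]
gripper_width: -0.0001
pos [ 0.4979 -0.1331  0.2331] F [-1.4  0.3 -0.7] w -0.0001 t 37.1333 corr [0.2  0.53 0.05]
```

View pics/w27.png

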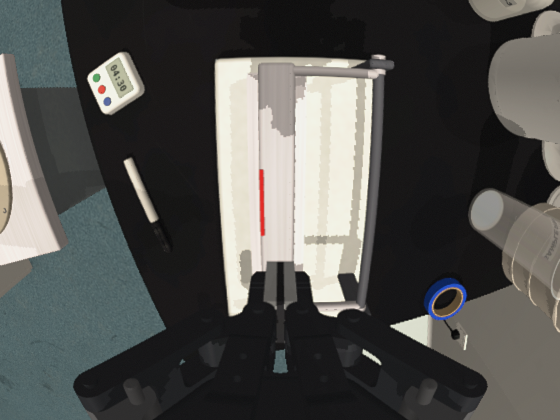

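View pics/s27.png

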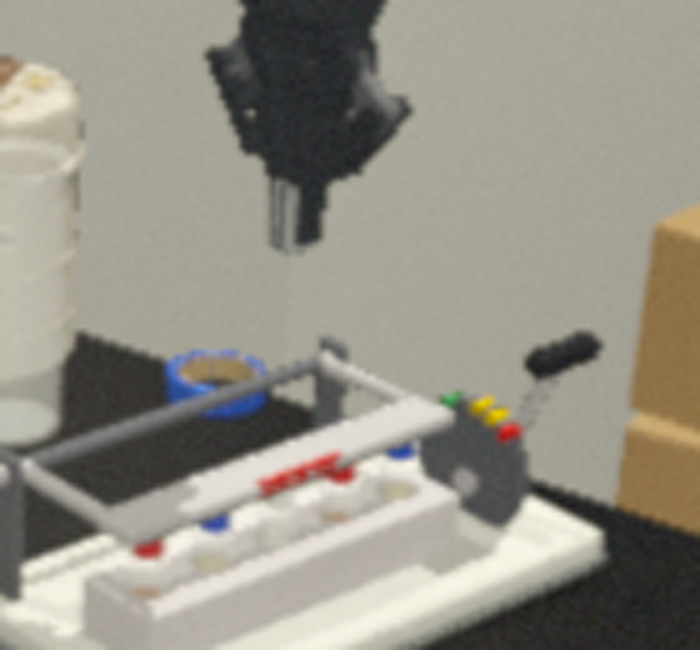

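```bash
python3 - <<'E'
from h import *
st([.374,-.281,.22])
E
```

```text
pos [ 0.4966 -0.1326  0.2293] F [ 0.6  0.5 -1.2] w -0.0002 t 37.2333 corr [0.07 0.14 0.05]
delta [-0.1226 -0.1484 -0.0093]
```

```bash
python3 -m handwheel '[-0.1226,-0.1484,0,0.1,0.1,0, -0.1226,-0.1484,0,0.1,0.1,0, -0.1226,-0.1484,0,0.1,0.1,0, -0.1226,-0.1484,0,0.1,0.1,0, -0.1226,-0.1484,0,0.1,0.1,0, -0.1226,-0.1484,0,0.1,0.1,0, -0.1226,-0.1484,0,0.1,0.1,0]' 0
python3 - <<'E'
from h import *
st([.374,-.281,.128]);save('wrist','w28');save('scene','s28',(340,60,480,200),5)
E
```

```text
t: 37.82
eef_pos: [0.3729, -0.2815, 0.2277]
tool_rot: [-3.14, -0.002, 1.333]
ft_force: [0.1, -0.4, -0.0]
gripper_width: 0.0004
pos [ 0.3729 -0.2815  0.2277] F [ 0.1 -0.4 -0. ] w 0.0004 t 37.8167 corr [-0.15 -0.07  0.22]
delta [ 0.0011  0.0005 -0.0997]
```

View pics/w28.png

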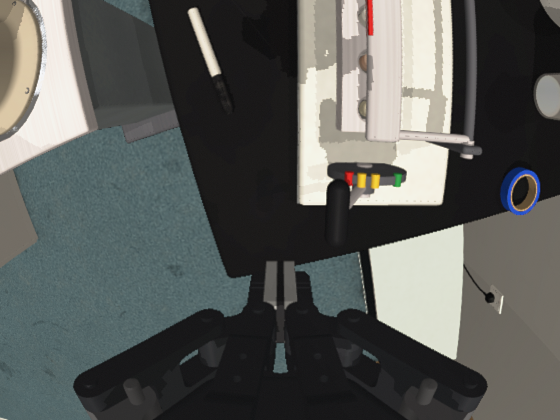

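View pics/s28.png

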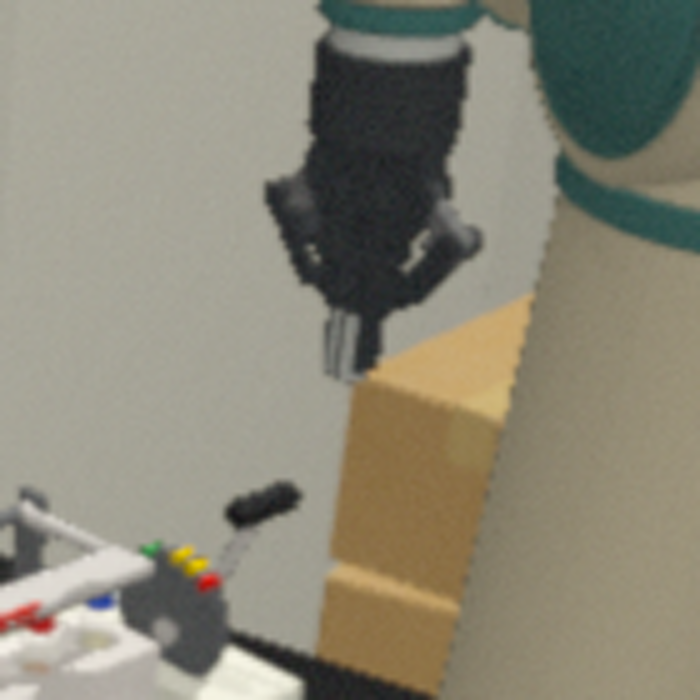

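```bash
python3 - <<'E'
from h import *
X=np.array([.9725,-.2328]);Y=np.array([.2328,.9725]);n2=np.array([.496,-.1325])
for u,v in [(337,211),(339,184),(335,240)]:
    p=px2w('wrist',u,v,.14); d=p[:2]-n2; print(p.round(4),(d@X).round(4),(d@Y).round(4))
E
```

```text
[ 0.4162 -0.2847  0.14  ] -0.0422 -0.1666
[ 0.4214 -0.2643  0.14  ] -0.0418 -0.1455
[ 0.4105 -0.308   0.14  ] -0.0423 -0.1906
```

```bash
python3 -m handwheel '[0.001,0.0005,-0.035,0,0,0, 0.001,0.0005,-0.07,0,0,0, 0.001,0.0005,-0.098,0,0,0, 0.001,0.0005,-0.098,0,0,0]' 0
python3 -m handwheel '[0.012,-0.0029,0.001,0,0,0, 0.024,-0.0058,0.003,0,0,0, 0.037,-0.0088,0.005,0,0,0, 0.049,-0.0117,0.006,0,0,0, 0.055,-0.0132,0.006,0,0,0, 0.055,-0.0132,0.006,0,0,0]' 0
python3 - <<'E'
from h import *
st();save('wrist','w29')
E
```

```text
t: 38.25
eef_pos: [0.3732, -0.2764, 0.1236]
tool_rot: [-3.13, -0.008, 1.339]
ft_force: [-1.4, 0.4, -1.6]
gripper_width: 0.0002
t: 38.75
eef_pos: [0.4298, -0.2894, 0.1308]
tool_rot: [-3.132, -0.007, 1.34]
ft_force: [-0.1, 0.6, 0.3]
gripper_width: -0.0001
pos [ 0.4298 -0.2894  0.1308] F [-0.1  0.6  0.3] w -0.0001 t 38.75 corr [-0.53 -0.45 -0.2 ]
```

View pics/w29.png

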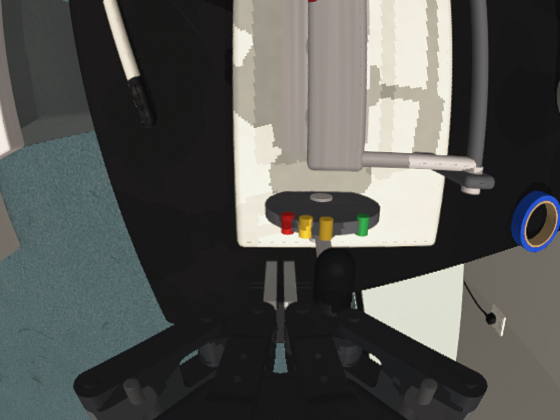

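```bash
python3 -m handwheel '[0.01,-0.0024,0.003,-0.5,-0.45,-0.2, 0.02,-0.0048,0.005,-0.5,-0.45,-0.2, 0.03,-0.0072,0.005,-0.5,-0.45,-0.2, 0.036,-0.0086,0.005,-0.5,-0.45,-0.2, 0.036,-0.0086,0.005,-0.5,-0.45,-0.2]' 0
python3 - <<'E'
from h import *
st();save('wrist','w30')
E
```

```text
t: 39.22
eef_pos: [0.466, -0.298, 0.1357]
tool_rot: [3.141, -0.001, 1.337]
ft_force: [-0.5, 0.1, -0.7]
gripper_width: 0.0003
pos [ 0.466  -0.298   0.1357] F [-0.5  0.1 -0.7] w 0.0003 t 39.2167 corr [-0.03  0.02  0.  ]
```

View pics/w30.png

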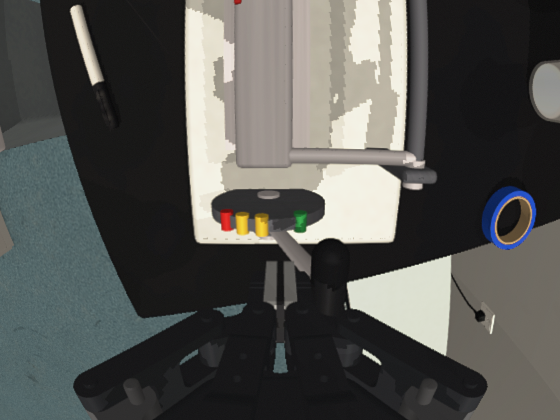

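```bash
python3 -m handwheel '[0.004,-0.001,0,0,0,0, 0.008,-0.002,0,0,0,0, 0.01,-0.0024,0,0,0,0, 0.01,-0.0024,0,0,0,0]' 0
python3 -m handwheel '[0.004,-0.001,0,0,0,0, 0.006,-0.0014,0,0,0,0, 0.006,-0.0014,0,0,0,0]' 0
python3 - <<'E'
from h import *
st();save('wrist','w31')
E
```

```text
t: 39.6
eef_pos: [0.4759, -0.3005, 0.1359]
tool_rot: [3.141, -0.0, 1.337]
ft_force: [1.0, -0.3, 0.0]
gripper_width: -0.0
t: 39.85
eef_pos: [0.4823, -0.3019, 0.1359]
tool_rot: [3.141, -0.0, 1.337]
ft_force: [-0.2, -0.6, 0.4]
gripper_width: 0.0003
pos [ 0.4823 -0.3019  0.1359] F [-0.2 -0.6  0.4] w 0.0003 t 39.85 corr [-0.01  0.05 -0.  ]
```

View pics/w31.png

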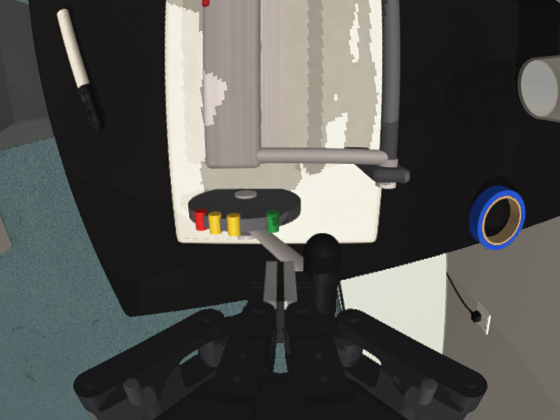

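```bash
python3 -m handwheel '[0.003,-0.0007,0,0,0,0, 0.005,-0.0012,0,0,0,0, 0.005,-0.0012,0,0,0,0]' 0
python3 - <<'E'
from h import *
st()
E
```

```text
t: 40.15
eef_pos: [0.4853, -0.3027, 0.1356]
tool_rot: [-3.136, -0.001, 1.337]
ft_force: [-11.6, 4.2, 5.4]
gripper_width: -0.0001
pos [ 0.4853 -0.3027  0.1356] F [-11.6   4.2   5.4] w -0.0001 t 40.15 corr [-0.13 -0.29  0.02]
```

```bash
python3 -m handwheel '[-0.015,0.0036,0,0,0,0, -0.035,0.0084,0,0,0,0, -0.035,0.0084,0.03,0,0,0, -0.035,0.0084,0.07,0,0,0, -0.035,0.0084,0.11,0,0,0, -0.035,0.0084,0.13,0,0,0, -0.035,0.0084,0.13,0,0,0]' 0
python3 -m handwheel '[-0.04,0.04,0.03,0,0,0, -0.08,0.07,0.03,0,0,0, -0.08,0.1,0.03,0,0,0, -0.08,0.14,0.03,0,0,0, -0.08,0.18,0.03,0,0,0, -0.08,0.22,0.03,0,0,0, -0.08,0.26,0.03,0,0,0, -0.08,0.3,0.03,0,0,0, -0.08,0.34,0.03,0,0,0, -0.08,0.38,0.03,0,0,0, -0.08,0.42,0.03,0,0,0, -0.08,0.46,0.03,0,0,0, -0.08,0.5,0.03,0,0,0, -0.08,0.5,0.03,0,0,0, -0.08,0.5,0.03,0,0,0]' 0
python3 - <<'E'
from h import *
st();save('top','t32',(300,150,460,270),5);save('scene','s32',(280,90,460,230),4.4);
E
```

```text
t: 40.73
eef_pos: [0.4518, -0.2953, 0.2723]
tool_rot: [3.137, 0.003, 1.337]
ft_force: [0.1, -0.8, 0.6]
gripper_width: -0.0001
t: 41.98
eef_pos: [0.3712, 0.2063, 0.3013]
tool_rot: [3.138, 0.005, 1.341]
ft_force: [-0.1, -0.4, 0.7]
gripper_width: -0.0003
pos [0.3712 0.2063 0.3013] F [-0.1 -0.4  0.7] w -0.0003 t 41.9833 corr [ 0.3   0.11 -0.22]
```

View pics/t32.png

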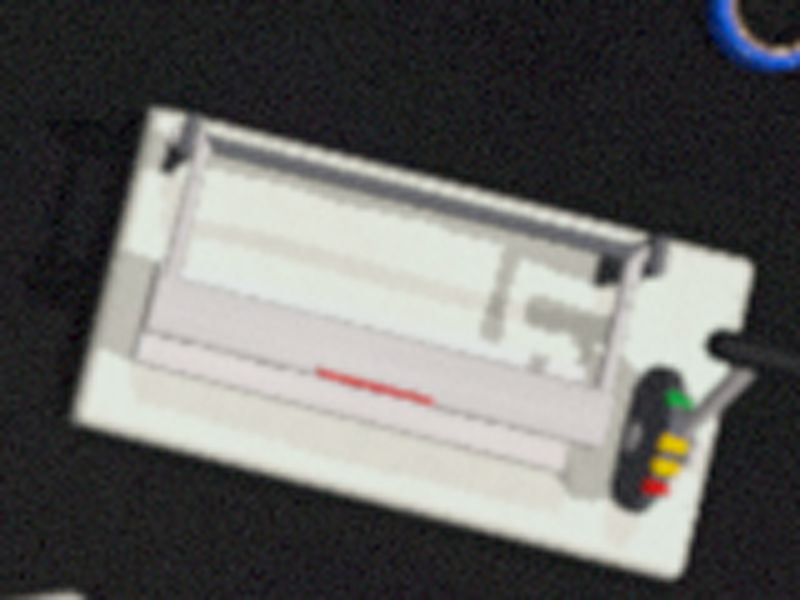

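View pics/s32.png

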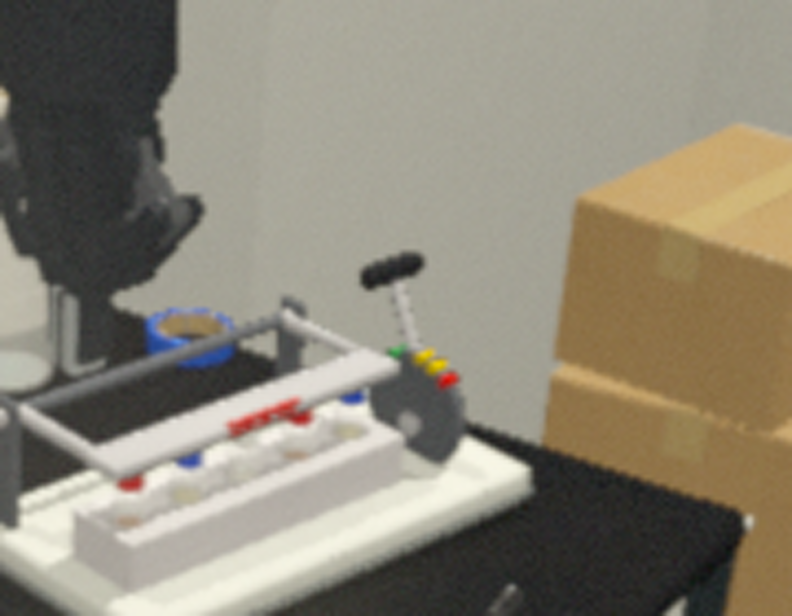

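```bash
python3 - <<'E'
from h import *
X=np.array([.9725,-.2328]);n2=np.array([.496,-.1325])
p=px2w('top',300+720/5,150+345/5,.14); s=(p[:2]-n2)@X; print(s, np.arcsin(s/.1)+.55)
p=px2w('top',305+655/5,155+495/5,.135); s=(p[:2]-n2)@X; print('initial',s,np.arcsin(s/.1)+.55)
# clamp bar front/back edges: expected -0.015..0.015 
for u,v in [(155,282+50),(160,280),(610,393),(600,443)]:
    p=px2w('top',300+u/5,150+v/5,.11); print(((p[:2]-n2)@X).round(4))
st(); save('wrist','w33'); save('top','t33')
E
```

```text
0.04694969241965743 1.0387209143519447
initial -0.03936556410806981 0.1453950469011483
-0.0148
0.011
0.0138
-0.0115
pos [0.3718 0.2043 0.3019] F [-0.3 -0.4  1.2] w -0.0002 t 42.0833 corr [0.29 0.18 0.02]
```

View pics/t33.png

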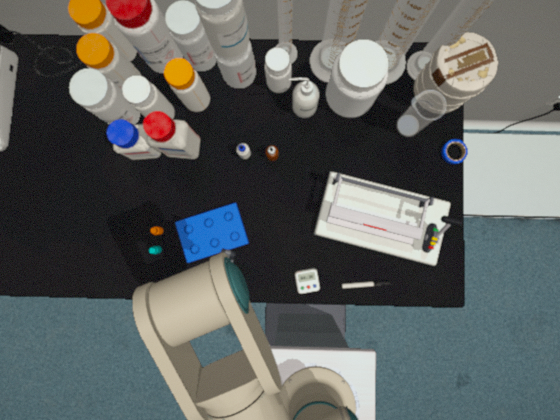

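```bash
python3 -c "
from h import *
print(job_done())"
```

```text
the job is handed in; nothing more can be done
None
```

The job is done and handed in at about 42 s. All five vials are in the shaker, the hold-down bar is closed, and the lever is in the float notch.

- **Vials:** I pressed each vial down in the grip until it met a hard stop, at 15–25 N. The stop heights put every underside at about 45–46 mm, against 46 mm for fully home. I did not press the caps a second time after letting go.
- **First insertion:** The first try at nest 0 hit the rim with about 33 N upward and 19 N sideways. I lifted, shifted about 1.5 mm and it went in freely. The white vial and the second red vial sat tilted in the grip, so I straightened them before inserting.
- **Cushions:** I never felt a cushion as a separate step before the hard stop.
- **Clamp:** The bar stopped at 110.4 mm under 25 N, where fully closed should be about 110 mm. That works out to roughly 0.005 rad. I had no direct reading of the hinge, but the pictures show it level over the caps.
- **Lever:** It passed the detent and I followed it to the end stop, feeling about 12 N there. The final top picture gives about 1.04 rad, at the end stop and inside the float range. The same method read 0.15 rad at the start, where about 0 was expected, so that figure is rough.
- **Bystanders:** Both dropper bottles are where they stood. The rack crept a few millimetres as I lifted vials out. The arm ended clear of everything.

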